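Put a mispacked pipe-fittings case in order

ROBOT

A 7-joint arm with a two-finger parallel gripper is mounted at the origin on the work surface. World frame = base frame: x ahead of the robot, y to its left, z up, the work surface at z = 0. Lengths are in mm, angles in rad, forces in N, time in s.
With the tool pointing down it reaches from about 350 to 900 mm from the base axis. Payload 7.2 kg.
Tool frame: the origin (TCP) lies on the centre line of the jaws, within the pads' length; the fingertips stand 14 mm ahead of it and the grasp point (between the pads) lies 5 mm behind it; z points along the fingers, y is the direction in which the jaws open and shut (so a half turn about z gives the same grasp; the last joint's range is limited). The gripper opens to 88 mm and grips with 3 to 60 N. Pads are 20 mm wide; open, the fingers measure 115 mm over their backs; the gripper's body (75 mm by 178 mm) begins 61 mm behind the grasp point.
Start: joints at [-1.353, 0.411, -0.013, 1.596, 0.006, 1.134, -0.082], TCP at [176.213, 599.648, 236.653] pointing down, gripper open.
Joint ranges: [-2.95, 2.95], [-0.29, 1.99], [-1.47, 1.44], [0.14, 2.54], [-1.03, 4.17], [0.13, 1.85], [-2.86, 2.86]. Speed limits (rad/s): [2.39, 2.39, 3.01, 3.01, 3.14, 3.14, 3.14].

INTERFACE

Orientations are given as a unit quaternion [w, x, y, z].
In Python, from station import telemetry, vision, order gives the robot as it stands.
- The arm moves only by the shell command python3 -m inch 'ROWS' [OPENING] [FORCE]. ROWS is text: rows parted by semicolons, each of 6 numbers parted by spaces: the shift along the tool's x, y, z in mm, then the turn, a rotation vector about the tool's x, y, z in rad. In form: x y z ax ay az; .... A call has 1 to 12 rows; each row shifts and turns the pose as measured when the row begins, along the tool's axes as they then stand; what a row does not reach is not made up. A row lasts 1/8 s, in which the tool goes at most 62.5 mm and 10.7 degrees, less where a joint would pass 70% of its speed; a pose out of reach is approached as far as the arm can. A call is refused whole if a number of a shift passes 62.5 or a number of a turn 0.188, either way. A call with a gripper value outside its range is refused whole. OPENING is the closure, from -1 (fully open) to 1 (shut), set as the call begins (- or left out, the last holds). The fingers move at their own pace and stop on an object; FORCE is the grip in N (left out, the last holds). Time passes only in rows, so rows that do not move let the fingers close. It gives the time, the measured TCP pose, the force and the opening at its end, in the units of the state.
- telemetry.get_state(): the state, without advancing time (a new reading comes with each control period).
- vision.camera(name): name is "side" or "top" or "wrist"; returns a dict with "pixels" (400x640x3 uint8, red, green, blue), "range_z" (400x640 float32, mm along the optical axis (not along the pixel's ray), 0 where there is no reading), "fx", "fy", "cx", "cy" (pixels), "R" (3x3) and "t" (3): a world point X has camera coordinates R X + t; the wrist camera has in their place "T_tool_cam" (4x4, takes a point from camera to tool coordinates, whose origin is the TCP and whose axes are the flange's). Camera axes: x right, y down, z forward; pixel columns grow to the right and rows downward; lengths in mm; the calibration is good to about 2 mm. A picture is of the moment at which its call begins: read the wrist's pose just before it.
- order.close_job(): hands the job in, once; it reports no verdict.
The state is a dict: "time_s": time; "joint_positions": joint angles; "qvel": joint speeds; "joint_efforts": joint torques, N m; "tool_pos": TCP position; "eef_rot": TCP orientation; "wrist_force": force on the tool from outside, world axes, zero at the start; "torque": the same for the moment, N m; "grip_width": finger opening in mm.
Only numpy, scipy, OpenCV 4.12 (cv2) and the standard library are available. Lean on these libraries where they do the work, as an engineer would, in place of code of your own. Each camera call takes 0.05 s, during which the arm holds its last target.

TASK

Open the clear lid of the pipe-fittings case and check it against its labels: front row elbows only, rear row straight couplings only, one part to a compartment. One part has no place in this case at all: take it out and lay it in the open top drawer beside the case, then move the part that is in the wrong row into the compartment this leaves free. Finish with the lid shut and the drawer pushed fully home, and do not disturb the other things on the bench.

Things in the scene. Friction and masses are not known exactly. Their poses are not given: they have to be found in the camera images.
- case: Grey case fixed on the bench, 181 (its x) by 318 (y) by 50 mm tall; walls 3 mm, floor 4 mm. Origin: centre of underside; x points from front row to rear row, away from the robot. Compartments 86 (x) by 92 (y) mm, centres at x = -44.5 (front row) or +44.5 (rear row), y = -110, -15, +80 mm; dividers 42 mm tall. Paper labels on a ledge at its +y end outline each row's part: elbow in front, straight coupling at the rear.
- lid (a joint): Angle of the case's clear lid, rad: 0 shut flat on the case, 1.85 fully open, leaning 16 degrees back beyond upright. Hinged on the case's far (+x) top edge. The hinge is stiff: the lid stays where it is left; moving it takes 2 to 4 N at the handle. The lid is 5 mm thick, 183 mm from hinge to front edge, 318 mm wide.
- lid_hinge (a point): Middle of the lid's hinge line, on the far (+x) top edge of the case, 90.5 mm from the case's centre in its x, 50.5 mm above the bench; the line runs along the case's y. The axes turn with the lid: x from its front edge to the hinge, z out of its outer face.
- lid_handle (a point): Middle of the lid's black bar handle: round bar, diameter 10 mm, 100 mm long along the case's y, 35 mm off the lid's outer face on two posts 85 mm apart, 24 mm in from the front edge. It lies 159 mm from the hinge line along the lid and 40 mm out from it; 90 mm above the bench when shut. It turns between the fingers, so straight-down fingers can hold it through the whole swing.
- tee: Plastic pipe tee lying flat, outline 72 by 72 mm, the only T shape. Origin: middle of the outline, at pipe-axis height, 18 mm above its support. Run: 72 mm long, parallel to its y, axis at x = +18 mm. Branch points to its -x, axis at y = 0, ends at x = -36 mm, with a collar of diameter 36 mm on its last 26 mm. Starts in the rear row, branch towards the front row within 0.05 rad.
- drawer (a joint): How far the top drawer of the small white two-drawer unit is pulled out, m: 0 fully home, 0.15 the most. Slides towards the robot (the unit's -x); starts 0.115 to 0.14 out; takes 1.5 to 3 N to push and stays where it is left. The unit is fixed, 220 mm deep, 170 mm wide, 150 mm tall.
- drawer_floor (a point): Middle of the top drawer's inside floor, moves with it, 84 mm above the bench; x points into the unit (the way home), z up. Inside 187 (x) by 146 (y) mm; walls rise 46 mm above the floor, the front panel 62 mm. Front panel's outer face at x = -107.5 mm, front wall's inside at -93.5 mm. The unit's top covers what lies beyond x = -97.5 mm + the drawer's opening.
- drawer_handle (a point): Middle of the top drawer's steel bar handle, 85 mm long along the drawer's y, diameter 11 mm, 35 mm in front of the front panel, 114 mm above the bench; moves with the drawer.
- coupling_1: Straight pipe coupling, same plastic, lying flat: 60 mm long along its x, barrel diameter 30 mm, with an eight-sided nut in the middle, 36 mm across flats and 24 mm long, two of whose flats stand upright at its +y and -y sides. Origin at its centre, 18 mm above what it lies on. Alike in all three; two start in the rear row and one, which one varies, in the front row.
- coupling_2: Straight pipe coupling, same plastic, lying flat: 60 mm long along its x, barrel diameter 30 mm, with an eight-sided nut in the middle, 36 mm across flats and 24 mm long, two of whose flats stand upright at its +y and -y sides. Origin at its centre, 18 mm above what it lies on. Alike in all three; two start in the rear row and one, which one varies, in the front row.
- coupling_3: Straight pipe coupling, same plastic, lying flat: 60 mm long along its x, barrel diameter 30 mm, with an eight-sided nut in the middle, 36 mm across flats and 24 mm long, two of whose flats stand upright at its +y and -y sides. Origin at its centre, 18 mm above what it lies on. Alike in all three; two start in the rear row and one, which one varies, in the front row.
- elbow_1: Right-angled pipe elbow, same plastic, lying flat: its corner is at x = +12, y = -12 mm from the origin, arms run 42 mm from there to -x and to +y, diameter 36 mm. Origin in the plane of the arms, 18 mm above what it lies on. Starts in the front row.
- elbow_2: Right-angled pipe elbow, same plastic, lying flat: its corner is at x = +12, y = -12 mm from the origin, arms run 42 mm from there to -x and to +y, diameter 36 mm. Origin in the plane of the arms, 18 mm above what it lies on. Starts in the front row.
- seedling_pot: Bystander, not to be disturbed: square black pot of seedlings, 75 mm square, 80 mm tall, leaves to about 210 mm; loose; origin at its underside.
- beaker: Bystander, not to be disturbed: glass beaker, diameter 68 mm, 85 mm tall; origin at its underside.
- tape_roll: Bystander, not to be disturbed: small white roll of sealing tape lying flat, diameter 60 mm, 19 mm tall; origin at its underside.
- pipe_offcut: Bystander, not to be disturbed: offcut of plastic pipe lying down, 110 mm long, diameter 25 mm; origin at its underside.
- reagent_bottle: Bystander, not to be disturbed: amber bottle, diameter 72 mm, 160 mm tall; origin at its underside.
- screwdriver: Bystander, not to be disturbed: screwdriver lying on the bench; origin at its underside.

How it is judged:
By the outcome, as a careful person would: the job done as asked, in the order asked, and still so for the second after the job is handed in, with the robot touching nothing.
It also fails if it takes over 72 s, if anything falls off the work surface, if the arm or the gripper's body presses on something with over 40 N, if the wrist force passes 120 N, or if a joint passes its speed limit or range.

## Working session

There is one attempt and no reset: what is moved stays moved. The work goes in short steps, Python scripts to look and compute and a shell command to move; the robot and the scene stay as the last step left them, time stands still between calls to the robot, and variables do not carry over. Pictures are saved under pics/ and viewed, and the job is handed in when it is done.

```bash
ls; mkdir -p pics; python3 - <<'E'
from station import telemetry, vision
import cv2
s=telemetry.get_state();print(s)
for n in("top","side","wrist"):
    c=vision.camera(n);cv2.imwrite(f"pics/a_{n}.png",c["pixels"][:,:,::-1])
    print(n,{k:(v.tolist() if hasattr(v,'tolist') else v) for k,v in c.items() if k not in("pixels","range_z")})
E
```

```text
pics
{'time_s': 0.0, 'joint_positions': array([-1.35320742,  0.41189331, -0.01271106,  1.59705899,  0.00560953,
        1.13430181, -0.08223342]), 'qvel': array([-8.70690751e-04,  1.28250254e-03, -2.50475134e-04, -1.03577920e-03,
       -3.05506582e-04,  6.59136929e-04, -8.15660509e-05]), 'joint_efforts': array([ 1.29940814e-03, -5.87948012e+01,  6.42111618e-01, -2.91071892e+01,
       -5.38919424e-02,  1.83068187e-02,  1.28658708e-04]), 'tool_pos': array([176.10031078, 599.16161018, 235.80706315]), 'eef_rot': array([-5.37662701e-05,  1.42411363e-01,  9.89807225e-01, -8.11108546e-04]), 'wrist_force': array([ 2.88149110e-01, -8.90550636e-01,  6.03855491e-04]), 'torque': array([-0.04321804, -0.00237767,  0.01071594]), 'grip_width': 87.91755965958662}
top {'fx': 478.705859140846, 'fy': 478.705859140846, 'cx': 316.927515690389, 'cy': 201.46262715700254, 'R': [[0.028138413016260164, -0.9995818648521917, -0.006657715189259581], [-0.9946862702899489, -0.027339505800635135, -0.09925610872509255], [0.09903258761436418, 0.009415247271950814, -0.9950396473051774]], 't': [-18.22467492287629, 587.140405085125, 1435.8499364574295]}
side {'fx': 402.70773167056285, 'fy': 402.70773167056285, 'cx': 320.6342571617212, 'cy': 205.98219037820846, 'R': [[0.9457833985767061, -0.3242439851772315, 0.01896314987238002], [-0.19124190445674533, -0.603120510426392, -0.7743850359367523], [0.2625267547440683, 0.7287739621991138, -0.6324304033363294]], 't': [-552.0589350298208, 180.8102749317396, 1038.5574415564927]}
wrist {'fx': 275.8692750069565, 'fy': 275.8692750069565, 'cx': 321.6759663207477, 'cy': 195.91262525351112, 'T_tool_cam': [[0.0008584577693998864, -0.9673298248411097, -0.2535197685055822, 68.55550620039418], [0.999999419007048, 0.0006651301777056797, 0.0008482849823234924, -0.07721894038581478], [-0.0006519477146882876, -0.2535203494292176, 0.9673298338154691, -147.30334032004154], [0.0, 0.0, 0.0, 1.0]]}
```

View pics/a_top.png

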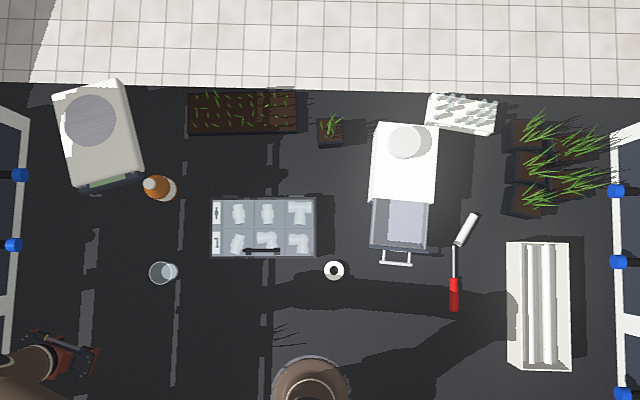

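View pics/a_side.png

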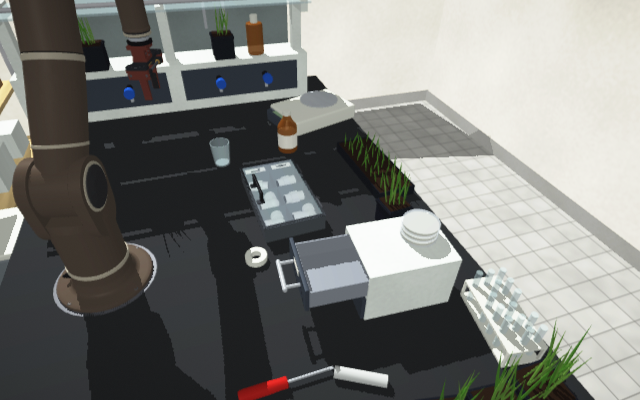

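View pics/a_wrist.png

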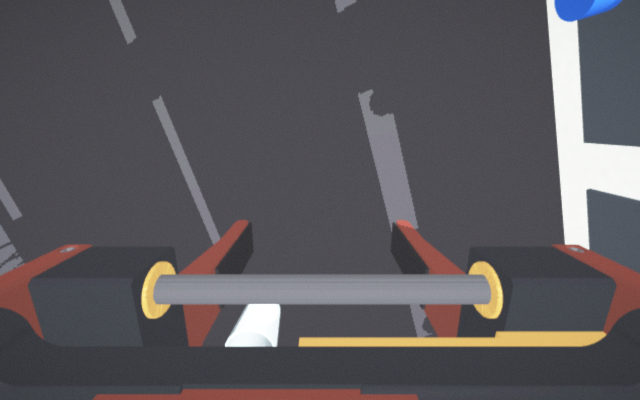

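```bash
cat > h.py <<'E'
import numpy as np,cv2
from station import telemetry, vision
def ray(c,u,v,z):
    "cast pixel onto world plane z"
    R=np.array(c["R"]);t=np.array(c["t"])
    d=R.T@np.array([(u-c["cx"])/c["fx"],(v-c["cy"])/c["fy"],1]);o=-R.T@t
    return o+d*(z-o[2])/d[2]
def rng(c,u,v):
    R=np.array(c["R"]);t=np.array(c["t"]);z=float(c["range_z"][int(v),int(u)])
    return R.T@(np.array([(u-c["cx"])/c["fx"]*z,(v-c["cy"])/c["fy"]*z,z])-t)
def proj(c,X):
    p=np.array(c["R"])@np.array(X,float)+np.array(c["t"])
    return np.array([c["cx"]+c["fx"]*p[0]/p[2],c["cy"]+c["fy"]*p[1]/p[2]])
def crop(c,x0,y0,x1,y1,s,fn):
    im=c["pixels"][y0:y1,x0:x1,::-1]
    cv2.imwrite(fn,cv2.resize(im,None,fx=s,fy=s,interpolation=cv2.INTER_CUBIC))
from scipy.spatial.transform import Rotation as Ro
def RT(s):
    w,x,y,z=s["eef_rot"];return Ro.from_quat([x,y,z,w]).as_matrix()
E
python3 - <<'E'
from h import *
c=vision.camera("top")
crop(c,200,185,330,270,6,"pics/b1.png")
crop(c,360,110,450,275,3.5,"pics/b2.png")
c=vision.camera("side")
crop(c,225,130,345,250,5,"pics/b3.png")
E
```

```text
(no output)
```

View pics/b1.png

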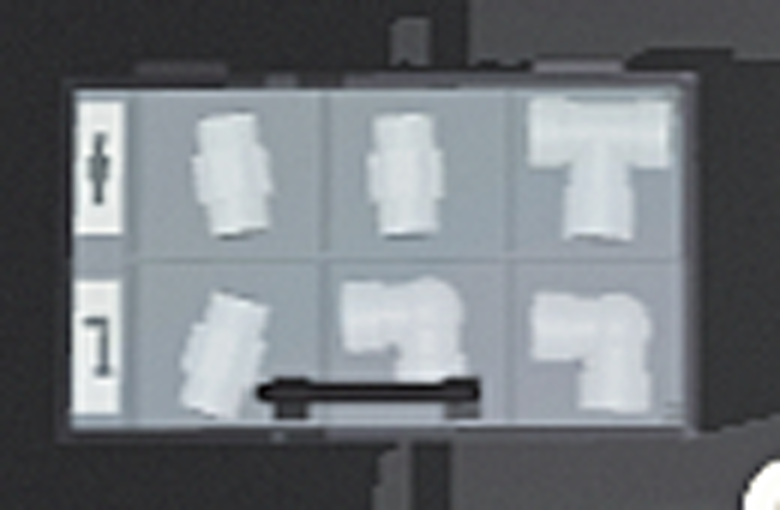

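View pics/b2.png

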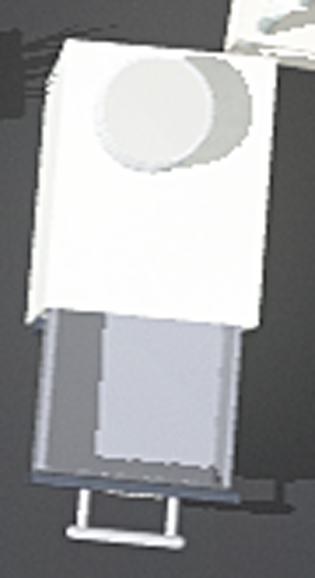

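View pics/b3.png

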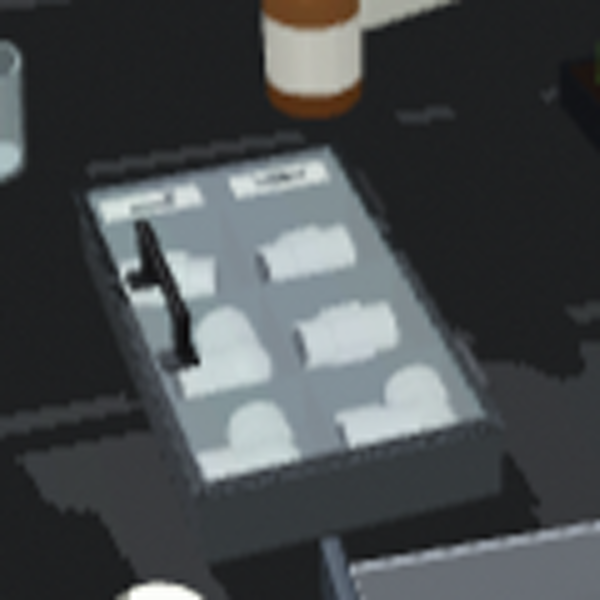

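```bash
python3 - <<'E'
from h import *
np.set_printoptions(precision=1,suppress=True)
c=vision.camera("top")
f=lambda u,v:(u/6+200,v/6+185)
print("lid corners");
for p in [(68,80),(692,78),(692,430),(62,432)]: print(ray(c,*f(*p),53))
print("handle",ray(c,*f(258,391),90),ray(c,*f(482,391),90))
s=vision.camera("side");g=lambda u,v:(u/5+225,v/5+130)
print("side corners",[ray(s,*g(*p),55) for p in [(88,192),(330,148),(492,420),(207,488)]])
print("handle side",ray(s,*g(143,225),90),ray(s,*g(182,348),90))
print("dividers/lbl",[ray(c,*f(*p),42) for p in[(325,258),(510,258),(135,258)]])
print("tee", [ray(c,*f(*p),30) for p in[(600,132),(598,235)]],"coup",[ray(c,*f(*p),25) for p in[(240,297),(210,410),(225,355)]])
d=lambda u,v:(u/3.5+360,v/3.5+110)
print("drawer handle",ray(c,*d(70,532),114),ray(c,*d(184,542),114))
print("panel top front", ray(c,*d(33,485),146),ray(c,*d(240,498),146),"unit top front",ray(c,*d(27,325),150),ray(c,*d(258,325),150),ray(c,*d(65,40),150),ray(c,*d(276,60),150))
print("unit pan side", [ray(s,*p,146) for p in[(290,240),(313,305)]],"handle side",ray(s,278,263,114),ray(s,286,288,114))
for n,p in dict(tape=(334,270),beaker=(163,272),bottle=(160,187),pot=(330,130),sd=(455,310)).items(): print(n,rng(c,*p))
E
```

```text
lid corners
[585.8 316.6  53. ]
[595.4   3.   53. ]
[419.9  -2.   53. ]
[410.  310.8  53. ]
handle [433.3 208.3  90. ] [436.3  99.8  90. ]
side corners [array([413.6, 304.5,  55. ]), array([581. , 308.7,  55. ]), array([592.1,   3.1,  55. ]), array([422.9,  -3.9,  55. ])]
handle side [433.3 205.7  90. ] [429.7  78.3  90. ]
dividers/lbl [array([500.4, 185.1,  42. ]), array([503.,  92.,  42.]), array([497.8, 280.9,  42. ])]
tee [array([568.9,  49.3,  30. ]), array([516.4,  48.7,  30. ])] coup [array([480.1, 229.9,  25. ]), array([422.6, 242.6,  25. ]), array([450.5, 236.3,  25. ])]
drawer handle [ 411.  -186.9  114. ] [ 405.5 -279.4  114. ]
panel top front [ 448.  -152.9  146. ] [ 442.3 -317.4  146. ] unit top front [ 575.4 -145.5  150. ] [ 580.5 -330.2  150. ] [ 809.5 -172.3  150. ] [ 797.4 -343.9  150. ]
unit pan side [array([ 449. , -162.5,  146. ]), array([ 442.8, -355.6,  146. ])] handle side [ 410.1 -195.4  114. ] [ 408.6 -271.8  114. ]
tape [379.9 -60.1  -0.2]
beaker [358.9 466.    2. ]
bottle [608.3 452.3 115.9]
pot [799.8 -35.6  75.4]
sd [ 272.5 -424.7   24.3]
```

```bash
python3 - <<'E'
from h import *
np.set_printoptions(precision=1,suppress=True)
for n in("top","side"):
    c=vision.camera(n)
    v,u=np.mgrid[0:400,0:640];z=c["range_z"];
    P=np.stack([(u-c["cx"])/c["fx"]*z,(v-c["cy"])/c["fy"]*z,z],-1)
    W=(P-np.array(c["t"]))@np.array(c["R"])
    ok=z>0
    def box(m,lab):
        p=W[m&ok]
        if len(p)<8: print(n,lab,len(p));return
        r=cv2.minAreaRect(p[:,:2].astype(np.float32));print(n,lab,len(p),"c",np.array(r[0]),"size",np.array(r[1]),"ang",round(r[2],2),"medz",np.median(p[:,2]))
    X,Y,Z=W[...,0],W[...,1],W[...,2]
    reg=(Y<-110)&(Y>-390)&(X>350)&(X<860)
    box(reg&(abs(Z-150)<5)&(X>560),"unit top")
    box(reg&(abs(Z-145)<5)&(X<480)&(X>425),"panel top")
    box(reg&(abs(Z-116)<10)&(X<425),"handle bar")
    box(reg&(abs(Z-84)<4)&(X<600)&(X>450),"drawer floor")
    box(reg&(abs(Z-130)<4)&(X<575)&(X>455),"walls")
    reg=(Y<340)&(Y>-30)&(X>390)&(X<620)
    box(reg&(abs(Z-52)<6),"case top")
    box(reg&(Z>80)&(Z<110)&(X<450),"handle")
    box(reg&(Z>20)&(Z<120),"case all")
E
```

```text
top unit top 3352 c [ 696.2 -249.3] size [170.9 221.3] ang 86.2 medz 149.26424308654163
top panel top 199 c [ 449.1 -232.7] size [163.   10.7] ang 86.3 medz 144.93381252554173
top handle bar 150 c [ 412.2 -229.9] size [22.8 92.7] ang 1.57 medz 117.14871889757083
top drawer floor 1773 c [ 526.7 -236.7] size [152.  134.2] ang 86.2 medz 83.41752600851126
top walls 142 c [ 515.4 -233.9] size [163.1 120. ] ang 88.23 medz 129.30637554832305
top case top 5470 c [506.1 160.8] size [189.7 318.7] ang 1.61 medz 54.18052679293102
top handle 113 c [435.2 157. ] size [  5.8 108. ] ang 1.61 medz 94.0868708688077
top case all 6578 c [506.1 160.7] size [189.7 318.7] ang 1.61 medz 54.8206166354052
side unit top 3937 c [ 693.8 -251. ] size [174.6 221.2] ang 86.26 medz 150.32631807754737
side panel top 287 c [ 446.5 -235.5] size [167.2  11.2] ang 86.22 medz 146.13437316393828
side handle bar 197 c [ 413.7 -232.4] size [93.5 25.5] ang 87.64 medz 118.42325132450358
side drawer floor 2095 c [ 534.8 -242. ] size [160.8 148.8] ang 82.54 medz 84.49470267888037
side walls 284 c [ 514.8 -239.3] size [119.2 165.1] ang 0.15 medz 129.59956093647605
side case top 3291 c [503.9 158.2] size [191.1 325.5] ang 1.75 medz 55.94157260440512
side handle 82 c [432.7 155.1] size [  9.6 106. ] ang 1.88 medz 95.0040070521867
side case all 4417 c [503.9 158.2] size [191.1 325.5] ang 1.75 medz 56.009237340666935
```

```bash
cat >> h.py <<'E'
np.set_printoptions(precision=3,suppress=True)
def to(p,yaw=None):
    "print tool-axis shift (in target orientation) and the turn needed; yaw = azimuth of tool y"
    s=telemetry.get_state();R=RT(s);cy=np.arctan2(R[1,1],R[0,1])
    y=cy if yaw is None else yaw
    Rt=np.array([[-(-np.sin(y)),np.cos(y),0],[-np.cos(y),np.sin(y),0],[0,0,-1]]).astype(float)
    Rt=np.column_stack([np.cross([np.cos(y),np.sin(y),0],[0,0,-1]),[np.cos(y),np.sin(y),0],[0,0,-1]])
    rv=Ro.from_matrix(R.T@Rt).as_rotvec()
    d=np.array(p)-s["tool_pos"]
    print("t",round(s["time_s"],2),"pos",s["tool_pos"],"yaw",round(cy,3),"F",s["wrist_force"],"w",round(s["grip_width"],1),"q",s["joint_positions"])
    print("turn",rv,"shift now-axes",R.T@d,"shift target-axes",Rt.T@d)
E
python3 -c "
from h import *
to([435,156,150],0.029)"
```

```text
t 0.45 pos [176.196 599.609 236.574] yaw 1.285 F [ 0.144  0.272 -0.276] w 87.9 q [-1.353  0.411 -0.013  1.596  0.006  1.134 -0.082]
turn [-0.     0.     1.256] shift now-axes [-373.361 -352.65    86.617] shift target-axes [-450.926  245.832   86.574]
```

```bash
python3 -m inch '-46 -44 0 0 0 0.18; -53 -35 0 0 0 0.18; -58 -25 0 0 0 0.18; -62 -14 0 0 0 0.18; -62 -3 0 0 0 0.18; -62 9 0 0 0 0.18; -60 20 0 0 0 0.176' -0.1 20; python3 -c "
from h import *
to([435,156,150],0.029)"
```

```text
time_s: 1.32
tool_pos: [388.8, 217.8, 236.0]
eef_rot: [-0.002, 0.708, 0.706, 0.002]
wrist_force: [1.0, -0.1, -0.6]
grip_width: 48.3
t 1.32 pos [388.772 217.836 236.006] yaw -0.003 F [ 1.02  -0.078 -0.587] w 48.3 q [-0.978  0.092  0.392  2.032 -0.046  1.022 -0.567]
turn [ 0.001 -0.005 -0.032] shift now-axes [-62.163  46.327  85.717] shift target-axes [-63.15   44.416  86.006]
```

```bash
python3 -m inch '-32 22 35 0 0 -0.032; -31 22 45 0 0 0; 0 0 0 0 0 0'; python3 -c "
from h import *
to([435,156,85],0.029)
import cv2
c=vision.camera('wrist');cv2.imwrite('pics/c1.png',c['pixels'][:,:,::-1])"
```

```text
time_s: 1.7
tool_pos: [437.6, 150.2, 155.8]
eef_rot: [-0.001, 0.7, 0.714, 0.005]
wrist_force: [-0.4, 0.2, 0.4]
grip_width: 48.1
t 1.7 pos [437.567 150.215 155.766] yaw 0.02 F [-0.429  0.237  0.4  ] w 48.1 q [-0.819  0.236  0.453  2.099 -0.147  0.827 -0.258]
turn [ 0.006 -0.008 -0.009] shift now-axes [ 5.275 -2.881 70.794] shift target-axes [ 5.857 -2.398 70.766]
```

View pics/c1.png

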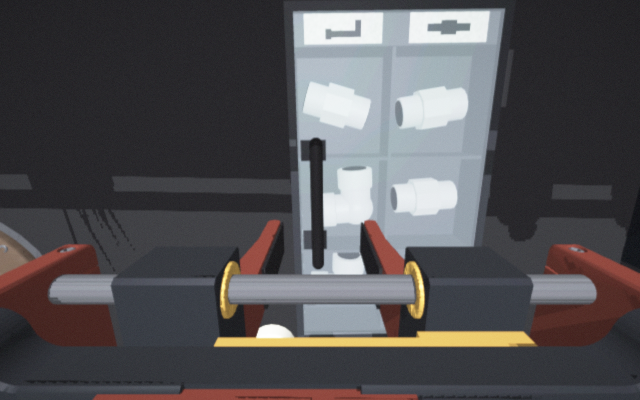

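```bash
python3 -m inch '3 -1.5 30 0.006 -0.008 -0.009; 3 -1 30 0 0 0; 0 0 9 0 0 0; 0 0 2 0 0 0'; python3 -c "
from h import *
to([435,156,85],0.029)"
```

```text
time_s: 2.25
tool_pos: [437.0, 164.6, 89.2]
eef_rot: [-0.0, 0.694, 0.72, 0.006]
wrist_force: [0.2, -0.7, 0.5]
grip_width: 48.4
t 2.25 pos [437.037 164.619  89.232] yaw 0.037 F [ 0.159 -0.712  0.513] w 48.4 q [-0.793  0.356  0.404  2.146 -0.23   0.669 -0.195]
turn [ 0.008 -0.008  0.008] shift now-axes [-8.572 -2.384  4.146] shift target-axes [-8.556 -2.286  4.232]
```

```bash
python3 -m inch '-4 -2 3 0.004 -0.004 0; 0 0 0 0 0 0; 0 0 0 0 0 0; 0 0 0 0 0 0' 1 20; python3 -c "
from h import *
to([435,156,85],0.029)"
```

```text
time_s: 2.75
tool_pos: [434.8, 161.2, 88.4]
eef_rot: [-0.001, 0.694, 0.72, 0.003]
wrist_force: [-12.3, 0.0, 9.2]
grip_width: 11.5
t 2.75 pos [434.85  161.158  88.376] yaw 0.037 F [-12.297   0.004   9.163] w 11.5 q [-0.789  0.355  0.405  2.151 -0.229  0.67  -0.19 ]
turn [ 0.003 -0.006  0.008] shift now-axes [-5.18  -0.053  3.345] shift target-axes [-5.16   0.     3.376]
```

```bash
python3 -m inch '0 4 -15 0 0 0; 0 7 -15 0 0 0; 0 8 -14 0 0 0; 0 9 -14 0 0 0; 0 10.5 -12.5 0 0 0' 1 30; python3 -c "
from h import *
to([435,156,85],0.029)"
```

```text
time_s: 3.38
tool_pos: [468.2, 162.1, 157.6]
eef_rot: [-0.004, 0.694, 0.72, -0.002]
wrist_force: [-2.3, 1.2, -5.1]
grip_width: 9.2
t 3.38 pos [468.213 162.088 157.641] yaw 0.038 F [-2.328  1.154 -5.057] w 9.2 q [-0.794  0.299  0.447  2.012 -0.175  0.872 -0.213]
turn [-0.008 -0.003  0.009] shift now-axes [ -5.069 -32.808  72.903] shift target-axes [ -5.122 -33.376  72.641]
```

```bash
python3 -m inch '0 11 -12 0 0 0; 0 12.5 -10.5 0 0 0; 0 13.5 -9 0 0 0; 0 14.5 -7.5 0 0 0; 0 15 -6 0 0 0; 0 15.5 -4.5 0 0 0' 1 30; python3 -c "
from h import *
to([435,156,85],0.029)"
```

```text
time_s: 4.12
tool_pos: [543.8, 164.5, 208.6]
eef_rot: [-0.012, 0.693, 0.721, -0.01]
wrist_force: [-5.9, -0.9, 6.0]
grip_width: 9.1
t 4.12 pos [543.817 164.54  208.559] yaw 0.039 F [-5.904 -0.858  6.022] w 9.1 q [-0.723  0.377  0.462  1.771 -0.201  1.068 -0.147]
turn [-0.031 -0.003  0.01 ] shift now-axes [  -4.669 -105.173  126.878] shift target-axes [  -5.381 -109.019  123.559]
```

```bash
python3 -m inch '0 15.5 -2 -0.008 0 0; 0 16 -2 -0.008 0 0; 0 16 -1 -0.008 0 0; 0 16 0.5 -0.008 0 0; 0 16 2 -0.008 0 0; 0 16 3.5 -0.008 0 0' 1 30; python3 -c "
from h import *
to([435,156,85],0.029)"
```

```text
time_s: 4.88
tool_pos: [642.9, 167.6, 209.0]
eef_rot: [0.004, 0.693, 0.721, 0.007]
wrist_force: [-3.4, -0.7, -0.4]
grip_width: 9.8
t 4.88 pos [642.915 167.602 208.971] yaw 0.039 F [-3.375 -0.695 -0.402] w 9.8 q [-0.639  0.518  0.459  1.563 -0.25   1.103 -0.083]
turn [ 0.015 -0.004  0.01 ] shift now-axes [  -4.012 -210.075  120.766] shift target-axes [  -5.569 -208.164  123.971]
```

```bash
python3 -m inch '0 13 4 0.008 0 0; 0 2 1 0.005 0 0; 0 0 0 0 0 0' 1 30; python3 -m inch '0 0 0 0 0 0; 0 0 0 0 0 0; 0 0 0 0 0 0' 0.4 20; python3 -c "
from h import *
to([435,156,85],0.029)
c=vision.camera('side');crop(c,200,60,400,260,3,'pics/d1.png')"
```

```text
time_s: 5.25
tool_pos: [660.6, 168.1, 202.5]
eef_rot: [-0.0, 0.693, 0.721, 0.002]
wrist_force: [-2.1, -0.8, 1.5]
grip_width: 9.2
time_s: 5.62
tool_pos: [660.9, 168.4, 202.9]
eef_rot: [0.001, 0.693, 0.721, 0.003]
wrist_force: [0.0, -0.6, 0.3]
grip_width: 26.5
t 5.62 pos [660.939 168.4   202.913] yaw 0.039 F [ 0.03  -0.629  0.307] w 26.5 q [-0.616  0.56   0.454  1.511 -0.264  1.126 -0.07 ]
turn [ 0.005 -0.004  0.01 ] shift now-axes [  -3.979 -226.876  116.692] shift target-axes [  -5.843 -226.204  117.913]
```

View pics/d1.png

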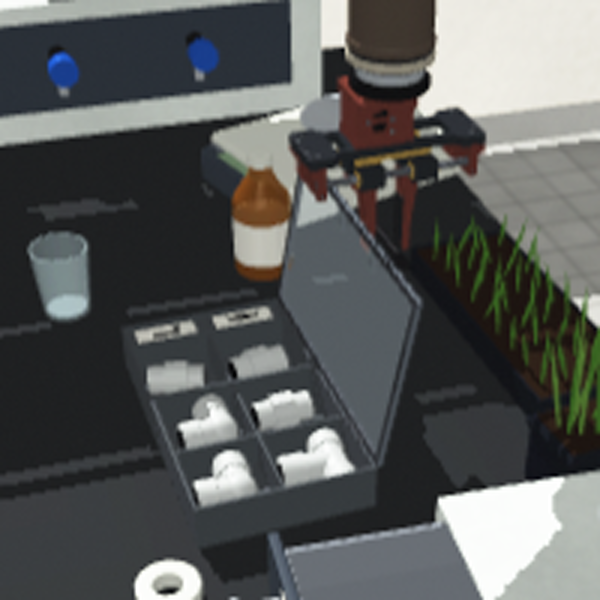

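```bash
python3 -m inch '0 0 -30 0 0 0; 0 0 -35 0 0 0; -3 -4 -15 0 0 -0.06' -0.136 20 && python3 -m inch '-12 -18 0 0 0 -0.174; -9 -20 0 0 0 -0.174; -5 -22 0 0 0 -0.174; -1 -22 0 0 0 -0.174; 2 -22 0 0 0 -0.174; 6 -21 0 0 0 -0.174; 10 -20 0 0 0 -0.174; 13 -18 0 0 0 -0.174; 16 -15 0 0 0 -0.12'; python3 -c "
from h import *
to([531,49,100],1.60)
c=vision.camera('top');crop(c,200,140,330,270,6,'pics/d2.png')
c=vision.camera('wrist');crop(c,0,0,640,400,1,'pics/d3.png')"
```

```text
time_s: 6.05
tool_pos: [655.7, 165.3, 283.5]
eef_rot: [0.0, 0.671, 0.742, 0.002]
wrist_force: [-0.1, -0.7, -1.1]
grip_width: 49.6
time_s: 7.18
tool_pos: [501.4, 33.0, 285.2]
eef_rot: [0.006, -0.047, 0.999, 0.002]
wrist_force: [-0.1, -0.4, -0.7]
grip_width: 49.4
t 7.17 pos [501.429  33.003 285.182] yaw 1.665 F [-0.131 -0.376 -0.726] w 49.4 q [-0.359  0.148  0.226  1.841 -0.039  1.145  1.545]
turn [0.004 0.011 0.065] shift now-axes [-28.86   12.563 185.559] shift target-axes [-30.026  15.127 185.182]
```

View pics/d2.png

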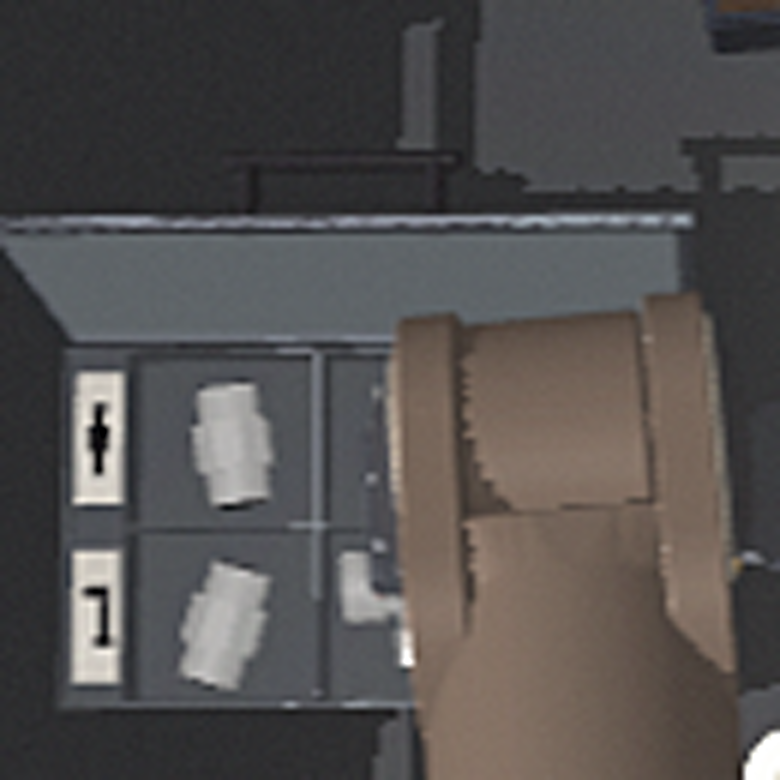

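View pics/d3.png

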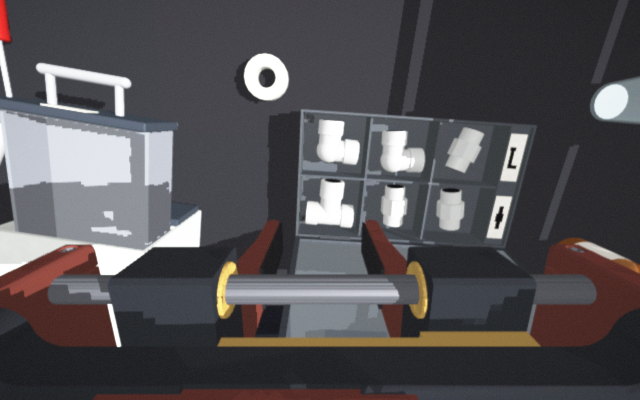

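```bash
cat >> h.py <<'E'
def wcam():
    s=telemetry.get_state();c=vision.camera("wrist")
    R=RT(s);M=np.array(c["T_tool_cam"])
    Rwc=R@M[:3,:3];o=R@M[:3,3]+s["tool_pos"]
    c["R"]=Rwc.T;c["t"]=-Rwc.T@o
    return c
E
python3 - <<'E'
from h import *
c=wcam();g=c["pixels"].min(2);m=(g>165).astype(np.uint8);m[250:]=0
n,l,st,ce=cv2.connectedComponentsWithStats(m)
for i in range(1,n):
    if st[i,4]>150:
        ys,xs=np.where(l==i);W=np.array([ray(c,x,y,22)[:2] for x,y in zip(xs,ys)],np.float32)
        r=cv2.minAreaRect(W);print(st[i],"mean",W.mean(0),"min",W.min(0),"max",W.max(0),"rect",r)
t=c
for p in [(333,181),(333,200)]: print("tee",ray(c,*p,22))
crop(c,290,90,550,260,3,'pics/d4.png')
E
```

```text
[  0  45  11  54 254] mean [ 412.365 -413.061] min [ 372.848 -417.719] max [ 440.518 -409.464] rect ((406.68572998046875, -413.6556396484375), (67.64348602294922, 8.149460792541504), 0.24017375707626343)
[ 242   53   45   47 1382] mean [379.418 -57.721] min [350.279 -88.132] max [409.492 -27.292] rect ((379.9946594238281, -57.87031936645508), (58.66773223876953, 60.62770462036133), 5.167653560638428)
[  34   64   95   53 1665] mean [ 415.193 -311.189] min [ 391.754 -372.212] max [ 451.423 -244.622] rect ((423.3500061035156, -308.8597412109375), (125.68121337890625, 56.6119499206543), 86.2585220336914)
[594  80  34  36 918] mean [363.513 428.604] min [340.468 405.404] max [387.239 451.87 ] rect ((363.43536376953125, 428.41510009765625), (45.68711471557617, 45.755252838134766), 57.71159362792969)
[   0  112  131   79 7423] mean [ 515.716 -352.176] min [ 459.943 -444.127] max [ 575.63 -250.24] rect ((527.8445434570312, -347.9532165527344), (189.27845764160156, 116.66089630126953), 83.04383850097656)
[ 316  119   43   44 1368] mean [459.989  49.018] min [427.326  21.155] max [487.17   83
[... 1869 characters left out ...]
7.4134521484375), 34.661033630371094)
[   0  223  139   27 1260] mean [ 658.606 -407.939] min [ 630.039 -474.308] max [ 677.728 -252.379] rect ((645.5875244140625, -365.3154602050781), (44.867156982421875, 222.7918701171875), 5.043948650360107)
[ 92 228  40   9 189] mean [ 631.708 -292.129] min [ 624.445 -322.643] max [ 637.214 -261.253] rect ((630.1851806640625, -291.7629699707031), (61.19144821166992, 12.138936996459961), 86.88813018798828)
[572 240  42  10 225] mean [585.787 481.957] min [577.745 448.16 ] max [593.404 518.67 ] rect ((586.651123046875, 483.6985778808594), (69.64335632324219, 14.351325988769531), 76.67739868164062)
tee [517.834  51.433  22.   ]
tee [547.728  54.455  22.   ]
```

View pics/d4.png

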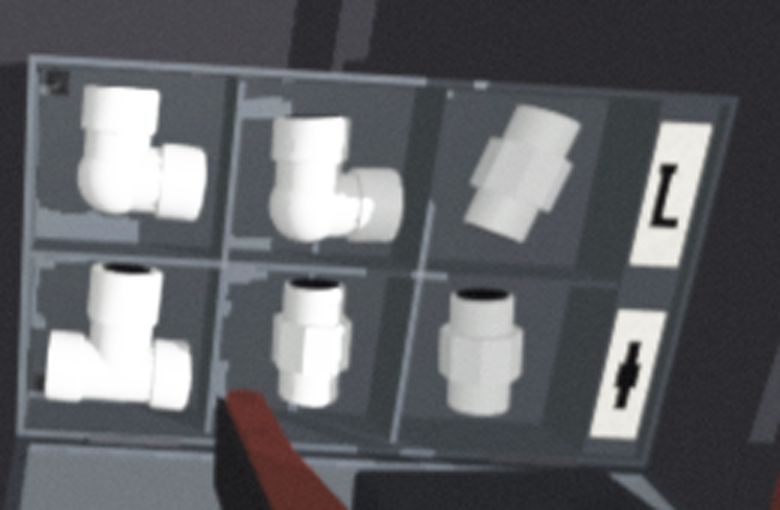

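```bash
python3 -m inch '-14 7 50 0.004 0.01 0.066; -14 8 55 0 0 0; -2 1 55 0 0 0; 0 0 10 0 0 0; 0 0 0 0 0 0'; python3 -c "
from h import *
to([531.5,50,22],1.60)
c=wcam();crop(c,150,90,550,400,2,'pics/d5.png')
for p in [(360,120)]: pass
"
```

```text
time_s: 7.95
tool_pos: [538.7, 55.7, 114.4]
eef_rot: [0.005, -0.005, 1.0, 0.001]
wrist_force: [-0.7, 0.1, 0.9]
grip_width: 49.8
t 7.95 pos [538.74   55.717 114.448] yaw 1.581 F [-0.698  0.118  0.894] w 49.8 q [-0.351  0.408  0.203  1.945 -0.115  0.788  1.496]
turn [ 0.003  0.01  -0.019] shift now-axes [ 8.247 -5.907 92.351] shift target-axes [ 7.404 -5.503 92.448]
```

View pics/d5.png

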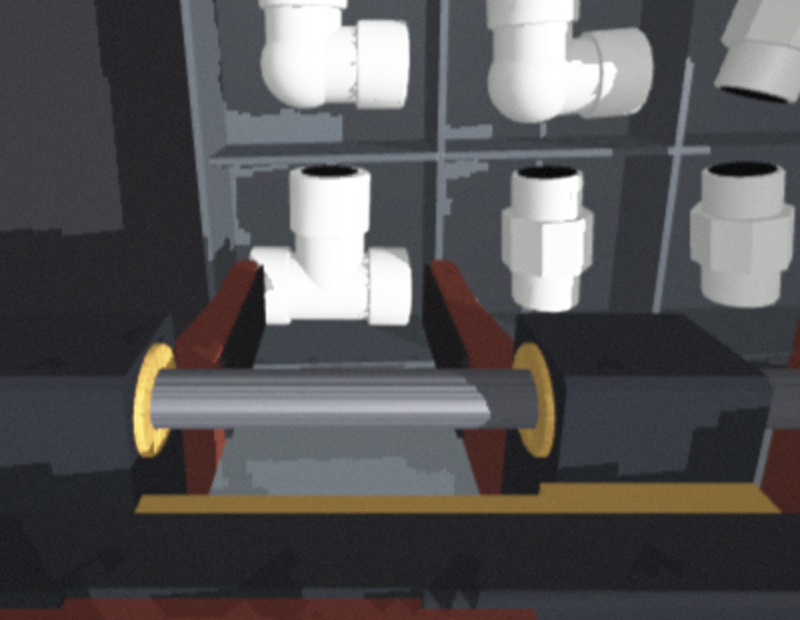

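```bash
python3 -m inch '6 -4.5 20 0 0.01 -0.015; 0 0 25 0 0 0; 0 0 0 0 0 0'; python3 -c "
from h import *
to([531.5,50,22],1.60)
"
```

```text
time_s: 8.38
tool_pos: [535.3, 51.1, 72.0]
eef_rot: [0.004, -0.013, 1.0, 0.002]
wrist_force: [-0.1, -0.3, 0.5]
grip_width: 49.7
t 8.38 pos [535.269  51.098  72.04 ] yaw 1.597 F [-0.067 -0.291  0.472] w 49.7 q [-0.326  0.468  0.184  1.98  -0.134  0.697  1.538]
turn [ 0.005  0.008 -0.003] shift now-axes [ 4.171 -1.233 50.005] shift target-axes [ 3.799 -0.987 50.04 ]
```

```bash
python3 -m inch '3 -1 20 0.003 0.008 0; 1 0 20 0 0 0; 0.5 0 5 0 0 0; 0 0 0 0 0 0'; python3 -c "
from h import *
to([531.5,50,22],1.60)
"
```

```text
time_s: 8.88
tool_pos: [531.8, 49.7, 26.9]
eef_rot: [0.001, -0.013, 1.0, 0.001]
wrist_force: [0.8, 0.3, 0.9]
grip_width: 50.0
t 8.88 pos [531.845  49.669  26.873] yaw 1.596 F [0.809 0.266 0.906] w 50.0 q [-0.311  0.539  0.166  2.006 -0.153  0.606  1.554]
turn [ 0.002  0.002 -0.004] shift now-axes [0.346 0.329 4.873] shift target-axes [0.336 0.341 4.873]
```

```bash
python3 -m inch '0 0 4 0 0 0; 0 0 0 0 0 0' - && python3 -m inch '0 0 0 0 0 0; 0 0 0 0 0 0; 0 0 0 0 0 0' 1 30; python3 -c "
from h import *
to([531.5,50,22],1.60)
"
```

```text
time_s: 9.12
tool_pos: [532.5, 49.7, 23.6]
eef_rot: [0.002, -0.013, 1.0, 0.001]
wrist_force: [-0.8, -0.5, 0.4]
grip_width: 49.5
time_s: 9.5
tool_pos: [533.0, 49.8, 24.2]
eef_rot: [0.002, -0.013, 1.0, 0.001]
wrist_force: [-0.1, 0.1, -1.2]
grip_width: 35.2
t 9.5 pos [532.965  49.833  24.24 ] yaw 1.596 F [-0.126  0.067 -1.247] w 35.2 q [-0.31   0.544  0.165  2.006 -0.155  0.598  1.556]
turn [ 0.003  0.004 -0.004] shift now-axes [1.47  0.199 2.233] shift target-axes [1.459 0.21  2.24 ]
```

```bash
python3 -m inch '0 0 -25 0 0 0; 0 0 -50 0 0 0; 2 0 -50 0 0 0; 5 -5 -45 0 0 0; 5 -35 -5 0 0 0.03; 5 -50 0 0 0 0.03; 5 -55 0 0 0 0.03; 3 -55 0 0 0 0'; python3 -c "
from h import *
to([500,-237.4,190],1.505)
"
```

```text
time_s: 10.5
tool_pos: [502.8, -150.4, 204.9]
eef_rot: [0.003, 0.028, 1.0, 0.002]
wrist_force: [0.8, -0.8, 0.0]
grip_width: 35.5
t 10.5 pos [ 502.808 -150.425  204.9  ] yaw 1.514 F [ 0.79  -0.771  0.021] w 35.5 q [-0.078  0.274  0.341  1.899 -0.115  0.983  1.829]
turn [0.004 0.006 0.009] shift now-axes [ -2.039 -87.058  14.538] shift target-axes [ -2.917 -86.971  14.9  ]
```

```bash
python3 -m inch '0 -40 4 0.004 0.006 0.01; 0 -30 4 0 0 0; 0 -8 4 0 0 0; 0 0 0 0 0 0'; python3 -c "
from h import *
to([500,-237.4,110],1.505)
c=vision.camera('top');crop(c,340,110,460,280,4,'pics/e1.png')
c=vision.camera('side');crop(c,200,100,480,320,2.8,'pics/e2.png')
"
```

```text
time_s: 11.0
tool_pos: [495.7, -234.5, 192.6]
eef_rot: [-0.0, 0.037, 0.999, -0.0]
wrist_force: [-0.5, 0.3, -1.1]
grip_width: 35.5
t 11.0 pos [ 495.683 -234.504  192.611] yaw 1.497 F [-0.542  0.339 -1.132] w 35.5 q [ 0.055  0.334  0.376  1.856 -0.145  0.979  1.991]
turn [-0.001 -0.    -0.008] shift now-axes [-4.557 -2.523 82.61 ] shift target-axes [-4.498 -2.606 82.611]
```

View pics/e2.png

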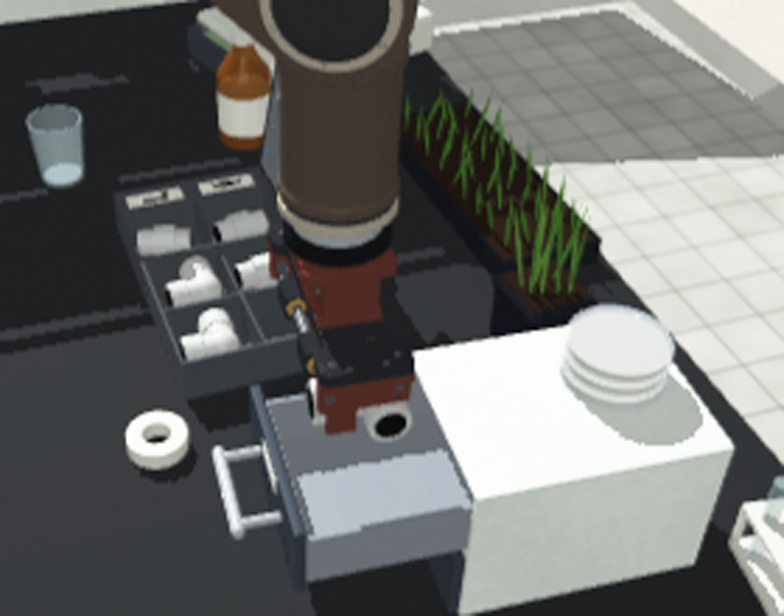

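```bash
python3 -m inch '-3 -1.5 30 0 0 -0.006; -1 -1 35 0 0 0; 0 0 10 0 0 0; 0 0 0 0 0 0'; python3 -c "
from h import *
to([500,-237.4,105],1.505)
"
```

```text
time_s: 11.6
tool_pos: [503.2, -230.9, 118.1]
eef_rot: [0.002, 0.029, 1.0, 0.001]
wrist_force: [0.6, -1.0, -0.5]
grip_width: 35.1
t 11.6 pos [ 503.236 -230.869  118.12 ] yaw 1.513 F [ 0.644 -0.979 -0.539] w 35.1 q [ 0.08   0.435  0.342  1.914 -0.198  0.822  2.041]
turn [0.001 0.004 0.008] shift now-axes [ 2.9   -6.727 13.1  ] shift target-axes [ 2.8  -6.73 13.12]
```

```bash
python3 -m inch '1 -4 7 0 0 0.005; 1 -1 3 0 0 0; 0 0 1.5 0 0 0; 0 0 0 0 0 0'; python3 -c "
from h import *
to([500,-237.4,105],1.505)
"
```

```text
time_s: 12.1
tool_pos: [502.4, -236.3, 108.7]
eef_rot: [0.004, 0.032, 0.999, 0.0]
wrist_force: [0.1, -0.3, -0.7]
grip_width: 35.2
t 12.1 pos [ 502.447 -236.311  108.748] yaw 1.508 F [ 0.136 -0.293 -0.734] w 35.2 q [ 0.094  0.449  0.339  1.921 -0.208  0.798  2.054]
turn [0.001 0.008 0.003] shift now-axes [ 2.403 -1.244  3.729] shift target-axes [ 2.37  -1.248  3.748]
```

```bash
python3 -m inch '0 0 3 0 0.004 0; 0 0 1.5 0 0 0; 0 0 0 0 0 0; 0 0 0 0 0 0'; python3 -m inch '0 0 0 0 0 0; 0 0 0 0 0 0; 0 0 0 0 0 0' -0.05 20;  python3 -c "
from h import *
to([500,-237.4,105],1.505)
"
```

```text
time_s: 12.6
tool_pos: [502.7, -236.3, 104.2]
eef_rot: [0.002, 0.032, 1.0, 0.0]
wrist_force: [-0.3, -0.3, -0.1]
grip_width: 35.3
time_s: 12.98
tool_pos: [502.9, -236.5, 104.4]
eef_rot: [0.002, 0.032, 0.999, 0.0]
wrist_force: [0.0, -0.4, -0.1]
grip_width: 46.2
t 12.97 pos [ 502.9   -236.453  104.443] yaw 1.508 F [ 0.006 -0.434 -0.125] w 46.2 q [ 0.095  0.457  0.338  1.92  -0.209  0.794  2.055]
turn [0.001 0.005 0.003] shift now-axes [ 2.832 -1.128 -0.571] shift target-axes [ 2.832 -1.136 -0.557]
```

```bash
python3 -m inch '0 0 -30 0 0 0; 0 0 -45 0 0 0; 0 10 -25 0 0 0; 3 45 0 0 0 0.02; 5 58 0 0 0 0.02; 5 58 0 0 0 0.02; 5 58 0 0 0 0.02; 5 58 0 0 0 0.02; 5 58 0 0 0 0.02; 5 50 0 0 0 0.02' -0.136; python3 -c "
from h import *
to([450,238,100],1.336)
c=vision.camera('top');crop(c,340,110,460,280,4,'pics/e3.png')
"
```

```text
time_s: 14.22
tool_pos: [521.0, 165.9, 209.6]
eef_rot: [0.005, 0.109, 0.994, 0.0]
wrist_force: [0.6, -1.0, 0.9]
grip_width: 49.7
t 14.22 pos [521.    165.909 209.63 ] yaw 1.353 F [ 0.619 -0.975  0.855] w 49.7 q [-0.575  0.299  0.218  1.84  -0.071  1.001  1.024]
turn [0.002 0.01  0.017] shift now-axes [ 85.987  54.823 108.892] shift target-axes [ 85.823  53.595 109.63 ]
```

View pics/e3.png

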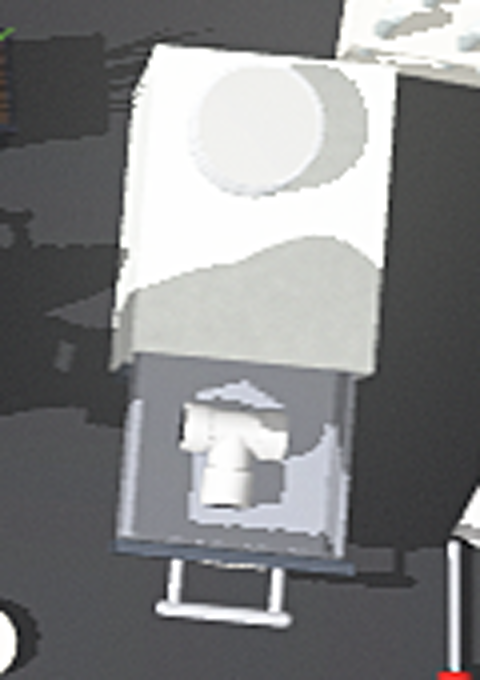

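```bash
python3 -m inch '42 27 25 0 0.01 0.015; 35 22 25 0 0 0; 8 4 15 0 0 0; 0 0 0 0 0 0'; python3 - <<'E'
from h import *
to([450,238,22],1.336)
c=wcam();crop(c,150,0,550,400,2,'pics/e4.png')
g=c["pixels"].min(2);m=(g>150).astype(np.uint8);m[250:]=0
n,l,st,ce=cv2.connectedComponentsWithStats(m)
for i in range(1,n):
    if st[i,4]>300:
        ys,xs=np.where(l==i);W=np.array([ray(c,x,y,22)[:2] for x,y in zip(xs,ys)],np.float32)
        print(st[i],"mean",W.mean(0),"rect",cv2.minAreaRect(W))
E
```

```text
time_s: 14.78
tool_pos: [448.2, 248.0, 143.3]
eef_rot: [0.0, 0.111, 0.994, 0.003]
wrist_force: [0.4, -0.6, -0.1]
grip_width: 50.4
t 14.78 pos [448.159 247.993 143.281] yaw 1.348 F [ 0.383 -0.627 -0.13 ] w 50.4 q [-0.726  0.325  0.158  1.982 -0.074  0.835  0.821]
turn [0.007 0.    0.012] shift now-axes [ -3.983 -10.153 121.216] shift target-axes [ -4.115  -9.29  121.281]
[ 477    0  155   87 3922] mean [365.305 453.842] rect ((359.8330383300781, 478.3630676269531), (131.16357421875, 68.02059173583984), 78.79630279541016)
[ 355  156   40   71 1554] mean [456.398 301.881] rect ((459.7647399902344, 301.1437683105469), (73.3011245727539, 26.275470733642578), 2.1029090881347656)
[   0  162   57   61 2761] mean [381.098 -38.74 ] rect ((384.74005126953125, -37.1025505065918), (53.40108871459961, 66.42739868164062), 60.92240905761719)
[ 293  169   37   64 1986] mean [452.734 236.578] rect ((453.654052734375, 236.72445678710938), (36.553531646728516, 65.94011688232422), 75.76583862304688)
[ 188  199   71   51 2186] mean [460.127 141.686] rect ((456.7919921875, 142.6416015625), (71.11585998535156, 53.49365997314453), 71.18515014648438)
[  97  208   72   42 1693] mean [446.137  45.861] rect ((446.0297546386719, 47.56226348876953), (41.396217346191406, 66.3119125366211), 1.5462567806243896)
```

View pics/e4.png

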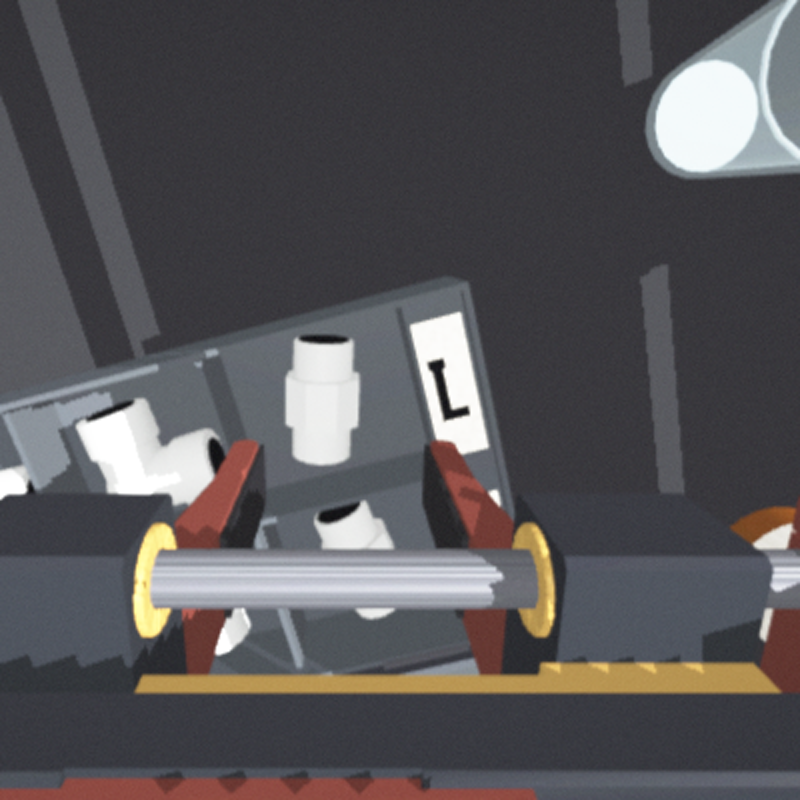

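```bash
python3 -m inch '-4 -8 15 0.006 0 0.014; -3 -3 30 0 0 0; 0 0 20 0 0 0; 0 0 0 0 0 0'; python3 -c "
from h import *
to([451.5,237,22],1.33)"
```

```text
time_s: 15.32
tool_pos: [458.0, 231.0, 77.9]
eef_rot: [0.003, 0.123, 0.992, 0.001]
wrist_force: [0.2, -0.3, -0.7]
grip_width: 50.1
t 15.32 pos [457.953 230.977  77.865] yaw 1.324 F [ 0.177 -0.307 -0.719] w 50.1 q [-0.687  0.424  0.155  2.033 -0.097  0.686  0.854]
turn [ 0.003  0.005 -0.006] shift now-axes [ 8.032  4.125 55.833] shift target-axes [ 7.703  4.311 55.865]
```

```bash
python3 -m inch '6 3.5 10 0.003 0.005 -0.004; 1 0.5 15 0 0 0; 0 0 15 0 0 0; 0 0 0 0 0 0'; python3 -c "
from h import *
to([451.5,237,22],1.33)"
```

```text
time_s: 15.82
tool_pos: [453.2, 236.5, 36.4]
eef_rot: [0.001, 0.122, 0.993, 0.0]
wrist_force: [0.2, 0.4, 0.3]
grip_width: 49.8
t 15.82 pos [453.215 236.497  36.381] yaw 1.327 F [0.188 0.413 0.335] w 49.8 q [-0.685  0.494  0.138  2.055 -0.114  0.598  0.858]
turn [ 0.001  0.002 -0.003] shift now-axes [ 1.812  0.064 14.378] shift target-axes [ 1.785  0.08  14.381]
```

```bash
python3 -m inch '1.5 0 8 0 0 0; 0 0 5 0 0 0; 0 0 0 0 0 0'; python3 -m inch '0 0 0 0 0 0; 0 0 0 0 0 0; 0 0 0 0 0 0' 1 30; python3 -c "
from h import *
to([451.5,237,22],1.33)"
```

```text
time_s: 16.2
tool_pos: [451.9, 237.1, 22.7]
eef_rot: [0.001, 0.122, 0.993, 0.0]
wrist_force: [-0.5, -0.0, 0.1]
grip_width: 49.8
time_s: 16.58
tool_pos: [452.3, 237.2, 23.3]
eef_rot: [0.002, 0.122, 0.993, 0.001]
wrist_force: [0.3, -0.4, -0.2]
grip_width: 36.1
t 16.57 pos [452.325 237.209  23.277] yaw 1.327 F [ 0.274 -0.361 -0.223] w 36.1 q [-0.682  0.516  0.132  2.063 -0.12   0.567  0.861]
turn [ 0.002  0.003 -0.003] shift now-axes [ 0.754 -0.404  1.274] shift target-axes [ 0.751 -0.399  1.277]
```

```bash
python3 -m inch '0 0 -20 0 0 0; 0 0 -35 0 0 0; 0 0 -35 0 0 -0.1; 0 -10 -15 0 0 -0.1; -25 -45 0 0 0 -0.07; -32 -55 0 0 0 0; -28 -50 0 0 0 0; 0 0 0 0 0 0'; python3 -c "
from h import *
to([549,49.8,120],1.6)"
```

```text
time_s: 17.58
tool_pos: [540.4, 75.1, 133.4]
eef_rot: [0.003, -0.02, 1.0, 0.001]
wrist_force: [-0.9, 0.5, -1.0]
grip_width: 36.1
t 17.57 pos [540.384  75.14  133.386] yaw 1.61 F [-0.886  0.518 -0.989] w 36.1 q [-0.354  0.388  0.162  1.915 -0.082  0.838  1.461]
turn [0.001 0.007 0.01 ] shift now-axes [ -7.524 -25.677  13.402] shift target-axes [ -7.872 -25.581  13.386]
```

```bash
python3 -m inch '-4 -16 10 0 0.007 0.008; -4 -8 15 0 0 0; 0 0 15 0 0 0; 0 0 0 0 0 0'; python3 -c "
from h import *
to([549,49.8,25],1.6)
c=wcam();crop(c,150,0,550,400,2,'pics/f1.png')"
```

```text
time_s: 18.08
tool_pos: [547.7, 52.9, 89.3]
eef_rot: [-0.002, -0.017, 1.0, 0.001]
wrist_force: [-0.1, 0.1, -0.1]
grip_width: 35.9
t 18.07 pos [547.656  52.929  89.315] yaw 1.605 F [-0.075  0.126 -0.071] w 35.9 q [-0.303  0.462  0.157  1.928 -0.105  0.762  1.518]
turn [ 0.002 -0.004  0.005] shift now-axes [-1.48  -3.331 64.302] shift target-axes [-1.252 -3.167 64.315]
```

View pics/f1.png

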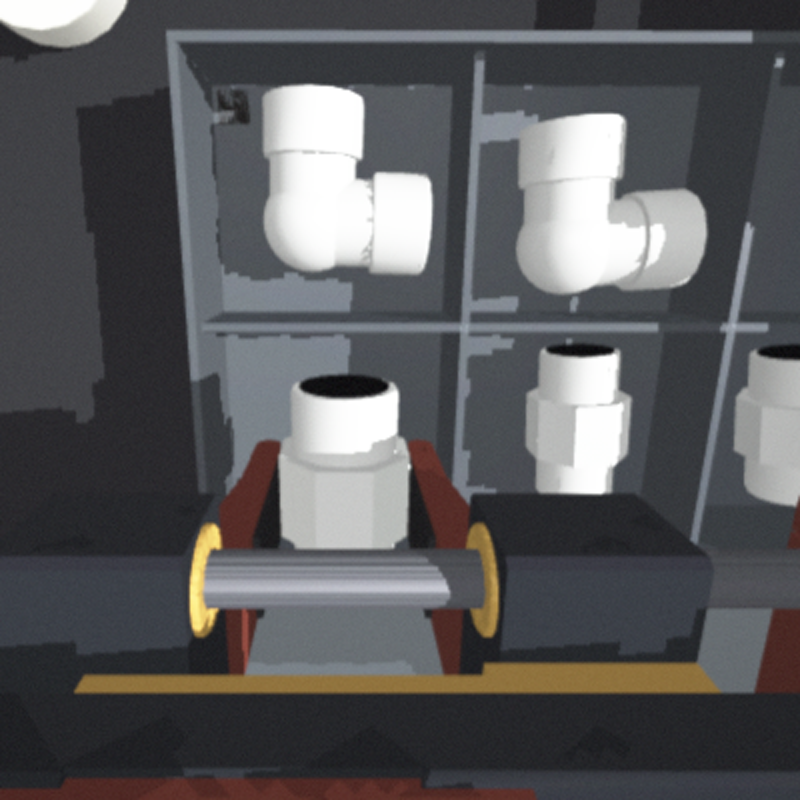

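Good clearance; lower it.

```bash
python3 -m inch '-1 -2.5 18 0 0 0; 0 -0.5 20 0 0 0; 0 0 15 0 0 0; 0 0 5 0 0 0; 0 0 0 0 0 0'; python3 -c "
from h import *
to([549,49.8,23.5],1.6)"
```

```text
time_s: 18.75
tool_pos: [549.3, 51.8, 28.6]
eef_rot: [-0.001, -0.019, 1.0, 0.002]
wrist_force: [0.5, -0.1, -0.3]
grip_width: 35.4
t 18.75 pos [549.273  51.823  28.632] yaw 1.608 F [ 0.496 -0.115 -0.282] w 35.4 q [-0.283  0.557  0.136  1.957 -0.127  0.636  1.543]
turn [ 0.003 -0.002  0.008] shift now-axes [ 0.339 -2.028  5.126] shift target-axes [ 0.332 -2.014  5.132]
```

```bash
python3 -m inch '0 -1 4 0 0 0; 0 0 1 0 0 0; 0 0 0 0 0 0; 0 0 0 0 0 0'; python3 -m inch '0 0 0 0 0 0; 0 0 0 0 0 0; 0 0 0 0 0 0' -0.1 20; python3 -c "
from h import *
to([549,49.8,23.5],1.6)"
```

```text
time_s: 19.25
tool_pos: [550.4, 50.8, 24.7]
eef_rot: [0.0, -0.019, 1.0, 0.002]
wrist_force: [0.1, 0.0, -0.9]
grip_width: 36.0
time_s: 19.62
tool_pos: [550.7, 50.9, 25.2]
eef_rot: [0.001, -0.019, 1.0, 0.002]
wrist_force: [-0.0, -0.6, -0.3]
grip_width: 48.1
t 19.62 pos [550.713  50.923  25.16 ] yaw 1.608 F [-0.032 -0.625 -0.266] w 48.1 q [-0.28   0.563  0.134  1.958 -0.128  0.626  1.546]
turn [0.004 0.002 0.008] shift now-axes [ 1.756 -1.065  1.653] shift target-axes [ 1.746 -1.073  1.66 ]
```

```bash
python3 -m inch '0 0 -20 0 0 0; 3 0 -45 0 0 0; 5 0 -55 0 0 0; 3 0 -58 0 0 0; 0 0 -58 0 0 0; 0 0 -28 0 0 0' && python3 -m inch '-12 12 0 0 0 0.174; -10 14 0 0 0 0.174; -7 15 0 0 0 0.174; -5 17 0 0 0 0.174; -2 17 0 0 0 0.174; 1 17 0 0 0 0.174; 4 17 0 0 0 0.174; 7 16 0 0 0 0.174; 10 14 0 0 0 0.17' 0.3; python3 -c "
from h import *
to([661,168,203],0.035)
c=vision.camera('top');crop(c,200,140,330,270,6,'pics/g1.png')
c=wcam();crop(c,0,0,640,400,1,'pics/g2.png')"
```

```text
time_s: 20.38
tool_pos: [537.5, 49.3, 295.0]
eef_rot: [-0.002, -0.019, 1.0, 0.001]
wrist_force: [1.0, 0.2, -1.0]
grip_width: 48.4
time_s: 21.5
tool_pos: [649.8, 160.5, 300.0]
eef_rot: [-0.001, 0.71, 0.705, 0.002]
wrist_force: [0.1, 0.1, 0.2]
grip_width: 30.7
t 21.5 pos [649.811 160.466 300.046] yaw -0.007 F [0.063 0.096 0.218] w 30.7 q [-0.605  0.465  0.444  1.417 -0.206  1.301 -0.155]
turn [ 0.002 -0.005 -0.042] shift now-axes [ 7.163 10.919 97.104] shift target-axes [ 7.138 11.446 97.046]
```

View pics/g1.png

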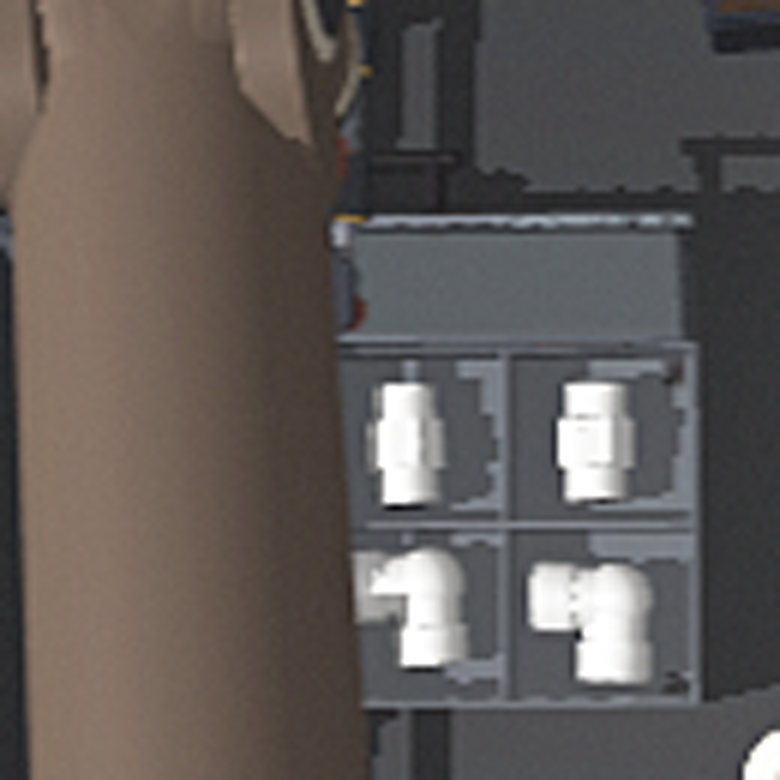

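View pics/g2.png

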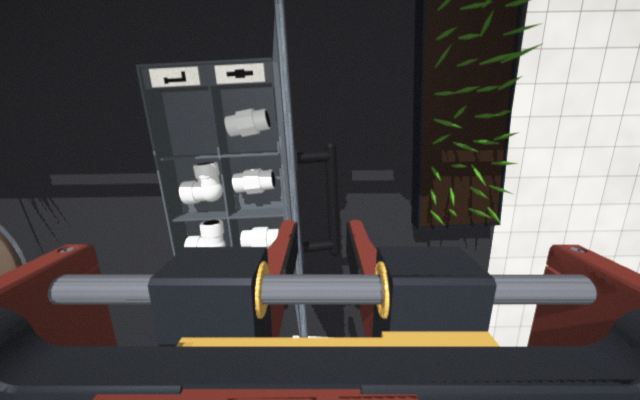

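```bash
python3 -m inch '4 9 0 0 0 -0.04; 1 2 0 0 0 0; 0 0 20 0 0 0; 0 0 0 0 0 0' 0.55; python3 -c "
from h import *
to([661,165,203],0.035)
c=wcam();crop(c,200,100,440,260,3,'pics/g3.png')"
```

```text
time_s: 22.1
tool_pos: [660.9, 165.3, 279.5]
eef_rot: [-0.001, 0.689, 0.725, 0.002]
wrist_force: [0.4, 0.4, -0.4]
grip_width: 19.5
t 22.1 pos [660.929 165.322 279.48 ] yaw 0.051 F [ 0.415  0.358 -0.431] w 19.5 q [-0.589  0.499  0.425  1.412 -0.212  1.273 -0.098]
turn [ 0.002 -0.004  0.016] shift now-axes [-0.653 -0.092 76.478] shift target-axes [-0.324  0.06  76.48 ]
```

View pics/g3.png

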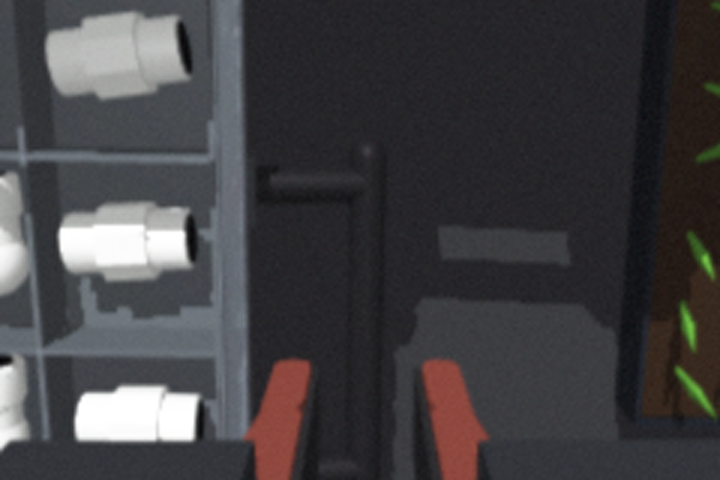

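```bash
python3 -m inch '0 0 20 0 0 0.014; 0 0 25 0 0 0; 0 0 15 0 0 0; 0 0 0 0 0 0'; python3 -c "
from h import *
to([661,165,203],0.035)"
```

```text
time_s: 22.65
tool_pos: [663.9, 164.7, 224.3]
eef_rot: [0.001, 0.694, 0.72, 0.006]
wrist_force: [-0.4, -0.1, 0.3]
grip_width: 19.8
t 22.65 pos [663.865 164.673 224.341] yaw 0.037 F [-0.385 -0.132  0.305] w 19.8 q [-0.583  0.536  0.415  1.484 -0.232  1.158 -0.092]
turn [ 0.01  -0.007  0.002] shift now-axes [ 0.289 -3.066 21.313] shift target-axes [ 0.427 -2.851 21.341]
```

```bash
python3 -m inch '0 -3 4 0.008 -0.005 0; 0 0 10 0 0 0; 0 0 7 0 0 0; 0 0 0 0 0 0'; python3 -c "
from h import *
to([661,165,203],0.035)"
```

```text
time_s: 23.15
tool_pos: [661.7, 164.8, 204.2]
eef_rot: [0.001, 0.694, 0.72, 0.002]
wrist_force: [0.7, -0.2, 0.7]
grip_width: 19.7
t 23.15 pos [661.742 164.832 204.213] yaw 0.037 F [ 0.704 -0.172  0.659] w 19.7 q [-0.583  0.553  0.41   1.507 -0.236  1.126 -0.09 ]
turn [ 0.004 -0.002  0.002] shift now-axes [ 0.193 -0.74   1.21 ] shift target-axes [ 0.194 -0.736  1.213]
```

```bash
python3 -m inch '0 0 0 0 0 0; 0 0 0 0 0 0; 0 0 0 0 0 0' 1 25; python3 -m inch '0 -13 -4 0 0 0; 0 -16 -4 0 0 0; 0 -16 -2.5 0 0 0; 0 -16 -1 0 0 0; 0 -16 0.5 0 0 0; 0 -16 2.5 0 0 0'; python3 -c "
from h import *
to([435,162,88],0.035)"
```

```text
time_s: 23.52
tool_pos: [661.6, 164.8, 204.2]
eef_rot: [0.001, 0.694, 0.72, 0.002]
wrist_force: [0.2, -0.3, -0.8]
grip_width: 9.4
time_s: 24.28
tool_pos: [571.8, 161.8, 219.7]
eef_rot: [0.006, 0.694, 0.72, 0.012]
wrist_force: [2.6, 0.6, 3.2]
grip_width: 9.2
t 24.27 pos [571.817 161.846 219.7  ] yaw 0.037 F [2.606 0.591 3.207] w 9.2 q [-0.679  0.372  0.423  1.74  -0.175  1.038 -0.16 ]
turn [ 0.026 -0.007  0.002] shift now-axes [   4.23  -140.129  128.101] shift target-axes [   4.942 -136.728  131.7  ]
```

```bash
python3 -m inch '0 -15.5 5 0.008 0 0; 0 -15 6 0.008 0 0; 0 -14.5 7.5 0.005 0 0; 0 -13.5 9 0.005 0 0; 0 -12.5 10.5 0 0 0; 0 -11 12 0 0 0'; python3 -c "
from h import *
to([435,162,94],0.035)"
```

```text
time_s: 25.02
tool_pos: [483.9, 158.9, 176.6]
eef_rot: [-0.004, 0.694, 0.72, 0.007]
wrist_force: [-5.2, -1.3, 8.3]
grip_width: 9.6
t 25.02 pos [483.853 158.896 176.624] yaw 0.038 F [-5.244 -1.309  8.26 ] w 9.6 q [-0.739  0.284  0.406  1.971 -0.158  0.906 -0.213]
turn [ 0.004 -0.015  0.003] shift now-axes [  3.716 -49.021  82.499] shift target-axes [  4.811 -48.714  82.624]
```

```bash
python3 -m inch '0 -10.5 12.5 0 0 0; 0 -9.5 13.5 0 0 0; 0 -8 14 0 0 0; 0 -7 14.5 0 0 0; 0 -6 14 0 0 0'; python3 -c "
from h import *
to([435,162,94],0.035)"
```

```text
time_s: 25.65
tool_pos: [438.0, 157.6, 107.2]
eef_rot: [-0.005, 0.693, 0.721, 0.007]
wrist_force: [4.3, -0.1, -0.7]
grip_width: 9.6
t 25.65 pos [437.969 157.637 107.171] yaw 0.039 F [ 4.307 -0.076 -0.719] w 9.6 q [-0.749  0.318  0.372  2.134 -0.197  0.71  -0.206]
turn [ 0.004 -0.017  0.004] shift now-axes [ 4.252 -2.856 13.232] shift target-axes [ 4.464 -2.814 13.171]
```

```bash
python3 -m inch '0 -2 8 0 0 0; 0 0 6 0 0 0; 0 0 4 0 0 0'; python3 -c "
from h import *
to([435,162,94],0.035)"
```

```text
time_s: 26.02
tool_pos: [433.7, 158.0, 89.7]
eef_rot: [-0.006, 0.693, 0.721, 0.006]
wrist_force: [-8.9, -2.2, 39.9]
grip_width: 9.5
t 26.02 pos [433.746 157.971  89.715] yaw 0.039 F [-8.906 -2.182 39.904] w 9.5 q [-0.738  0.344  0.358  2.153 -0.219  0.669 -0.188]
turn [ 0.001 -0.018  0.004] shift now-axes [ 4.053  1.414 -4.212] shift target-axes [ 3.982  1.394 -4.285]
```

```bash
python3 -m inch '0 0 -1 0 0 0; 0 0 0 0 0 0; 0 0 0 0 0 0; 0 0 0 0 0 0' 0.1 20; python3 -m inch '0 0 -30 0 0 0; 0 0 -50 0 0 0; 0 0 -50 0 0 0; 0 0 0 0 0 0'; python3 -c "
from h import *
to([370,-231,220],0.035)
c=vision.camera('side');crop(c,200,60,400,260,3,'pics/i1.png')
c=wcam();print(ray(c,0,0,0)[:0]);crop(c,0,0,640,400,1,'pics/i2.png')"
```

```text
time_s: 26.52
tool_pos: [433.2, 157.8, 90.5]
eef_rot: [-0.007, 0.693, 0.721, 0.006]
wrist_force: [0.2, -1.2, -0.1]
grip_width: 39.4
time_s: 27.02
tool_pos: [432.9, 155.0, 223.0]
eef_rot: [-0.007, 0.693, 0.721, 0.004]
wrist_force: [0.8, 0.5, -0.5]
grip_width: 39.4
t 27.02 pos [432.856 155.001 223.035] yaw 0.039 F [ 0.784  0.542 -0.548] w 39.4 q [-0.815  0.137  0.421  2.02  -0.085  0.996 -0.312]
turn [-0.003 -0.016  0.004] shift now-axes [-383.249  -77.91    -2.666] shift target-axes [-383.565  -76.325    3.035]
[]
```

View pics/i1.png

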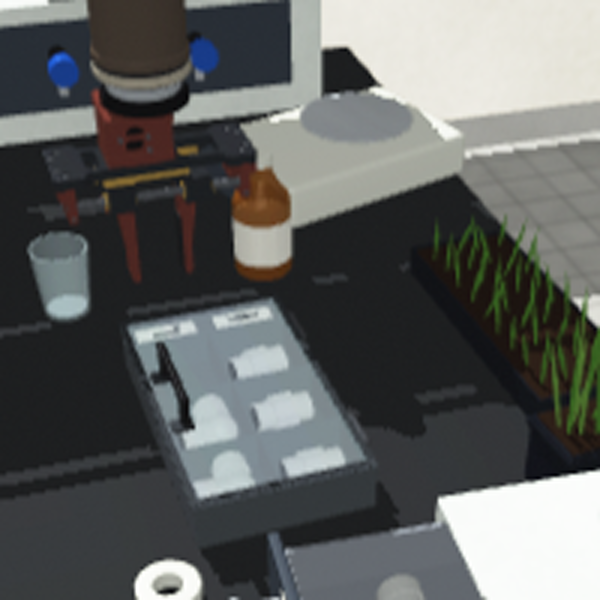

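View pics/i2.png

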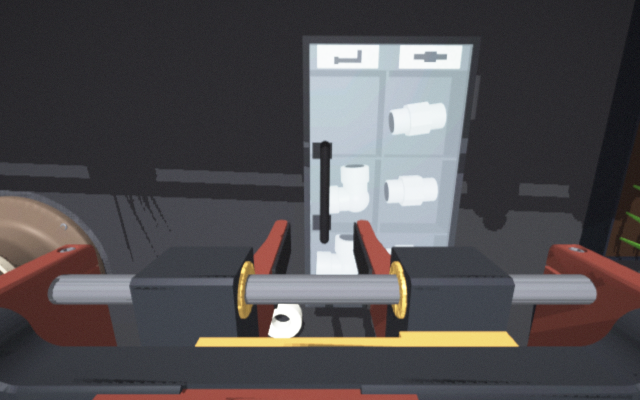

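```bash
python3 -m inch '-35 -8 0 0 0 0.02; -55 -13 0 0 0 0.02; -58 -13 0 0 0 0.02; -58 -13 0 0 0 0.02; -58 -12 0 0 0 0.02; -58 -12 0 0 0 0; -50 -10 0 0 0 0; 0 0 0 0 0 0' 1 20; python3 -c "
from h import *
to([362,-228,114],-0.066)"
```

```text
time_s: 28.12
tool_pos: [326.7, -231.5, 208.0]
eef_rot: [-0.012, 0.732, 0.682, -0.006]
wrist_force: [0.0, 0.7, -0.2]
grip_width: 0.3
t 28.12 pos [ 326.668 -231.491  207.964] yaw -0.071 F [ 0.025  0.72  -0.173] w 0.3 q [-0.313  0.055  0.859  2.16  -0.045  0.972  0.5  ]
turn [-0.025 -0.008 -0.005] shift now-axes [ 5.276 37.369 93.088] shift target-axes [ 5.813 35.025 93.964]
```

```bash
python3 -m inch '3 18 10 -0.02 -0.008 0; 2 15 30 0 0 0; 0 0 30 0 0 0; 0 0 22 0 0 0; 0 0 0 0 0 0'; python3 -c "
from h import *
to([387,-231,114],-0.066)
c=vision.camera('top');crop(c,330,150,460,290,5,'pics/j1.png')
c=vision.camera('side');crop(c,230,180,430,340,4,'pics/j2.png')"
```

```text
time_s: 28.75
tool_pos: [353.4, -226.2, 108.2]
eef_rot: [-0.006, 0.733, 0.68, -0.004]
wrist_force: [0.1, 0.0, 0.5]
grip_width: 1.0
t 28.75 pos [ 353.368 -226.24   108.182] yaw -0.075 F [0.067 0.04  0.462] w 1.0 q [-0.198  0.311  0.779  2.234 -0.323  0.724  0.731]
turn [-0.015 -0.002 -0.009] shift now-axes [-2.212 33.802 -6.339] shift target-axes [-2.531 33.873 -5.818]
```

View pics/j2.png

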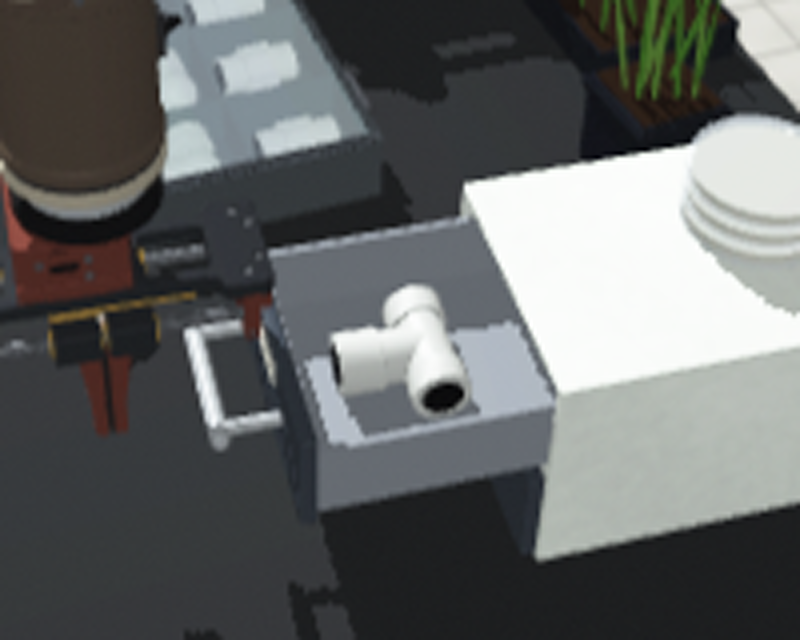

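```bash
python3 -m inch '-2 12 -8 -0.01 0 0.008; -1 8 -4 0 0 0; 0 4 0 0 0 0; 0 0 0 0 0 0'; python3 -c "
from h import *
to([387,-231,121],-0.066)"
```

```text
time_s: 29.35
tool_pos: [382.2, -232.5, 125.1]
eef_rot: [0.001, 0.736, 0.677, 0.002]
wrist_force: [0.9, -0.9, 0.1]
grip_width: 0.8
t 29.35 pos [ 382.156 -232.485  125.077] yaw -0.083 F [ 0.921 -0.885  0.128] w 0.8 q [-0.207  0.315  0.784  2.172 -0.327  0.767  0.707]
turn [ 0.004 -0.002 -0.017] shift now-axes [1.873 4.687 4.101] shift target-axes [1.801 4.736 4.077]
```

```bash
python3 -m inch '0 0 5 0 0 -0.015; 0 5 2 0 0 0; 0 8 0 0 0 0; 0 10 0 0 0 0'; python3 -c "
from h import *
to([520,-240,120],-0.066)"
```

```text
time_s: 29.85
tool_pos: [405.0, -233.7, 117.2]
eef_rot: [-0.0, 0.73, 0.683, 0.002]
wrist_force: [-1.7, 0.0, 1.7]
grip_width: 0.5
t 29.85 pos [ 404.986 -233.7    117.189] yaw -0.067 F [-1.714  0.019  1.677] w 0.5 q [-0.186  0.366  0.753  2.131 -0.364  0.771  0.732]
turn [ 0.002 -0.003 -0.001] shift now-axes [  1.457 115.184  -2.535] shift target-axes [  1.3   115.179  -2.811]
```

Contact (about 1.7 N). Keep pushing.

```bash
python3 -m inch '0 14 0 0 0 0; 0 15 0 0 0 0; 0 15 0 0 0 0; 0 15 0 0 0 0; 0 15 0 0 0 0'; python3 -c "
from h import *
to([520,-240,120],-0.066)
c=vision.camera('side');crop(c,230,180,430,340,4,'pics/j3.png')"
```

```text
time_s: 30.48
tool_pos: [484.3, -239.0, 117.1]
eef_rot: [-0.0, 0.73, 0.683, 0.002]
wrist_force: [-1.7, -1.3, 1.4]
grip_width: 0.5
t 30.48 pos [ 484.258 -239.022  117.096] yaw -0.067 F [-1.721 -1.283  1.436] w 0.5 q [-0.167  0.483  0.712  1.962 -0.421  0.846  0.707]
turn [ 0.002 -0.003 -0.001] shift now-axes [ 1.418 35.733 -2.841] shift target-axes [ 1.381 35.729 -2.904]
```

View pics/j3.png

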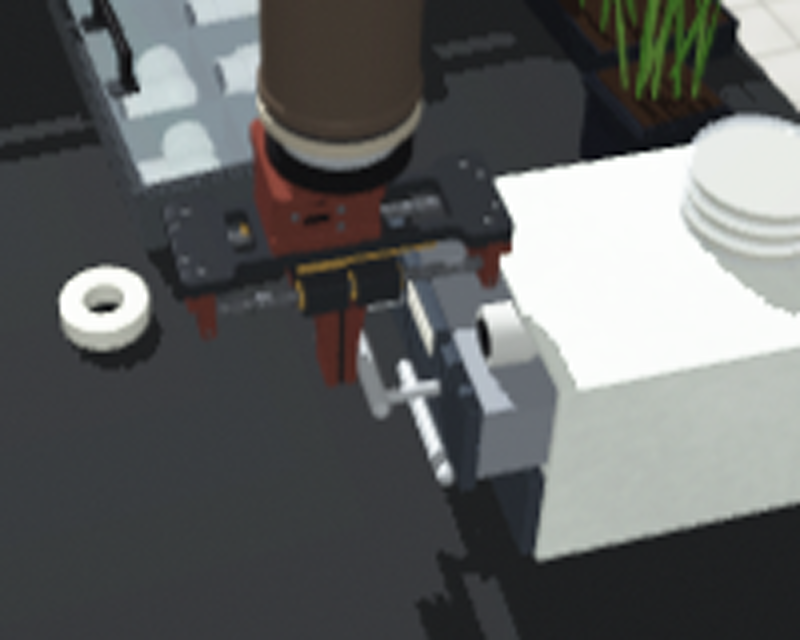

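```bash
python3 - <<'E'
from h import *
for n in("side",):
    c=vision.camera(n)
    for (u,v) in [(486,270),(492,275),(207,325),(205,335),(340,375)]:
        U,V=u/4+230,v/4+180; print(u,v,rng(c,U,V),c["pixels"][int(V),int(U)])
E
```

```text
486 270 [ 557.605 -270.065  190.616] [66 43 41]
492 275 [ 558.294 -276.454  192.742] [79 41 35]
207 325 [ 284.058 -826.825  807.301] [72 41 37]
205 335 [438.755 -95.668  -1.316] [68 52 52]
340 375 [ 482.702 -248.751  109.194] [67 39 35]
```

```bash
python3 -m inch '0 12 0 0 0 0; 0 12 0 0 0 0; 0 8 0 0 0 0; 0 6 0 0 0 0'; python3 -c "
from h import *
to([520,-240,120],-0.066)"
```

```text
time_s: 31.08
tool_pos: [524.5, -241.6, 116.9]
eef_rot: [-0.0, 0.73, 0.683, 0.001]
wrist_force: [-0.8, 0.2, 0.4]
grip_width: 0.4
t 31.07 pos [ 524.459 -241.636  116.889] yaw -0.066 F [-0.816  0.222  0.412] w 0.4 q [-0.156  0.541  0.695  1.871 -0.443  0.888  0.689]
turn [ 0.001 -0.002 -0.   ] shift now-axes [ 1.344 -4.553 -3.114] shift target-axes [ 1.339 -4.557 -3.111]
```

```bash
python3 -m inch '0 5 0 0 0 0; 0 5 0 0 0 0; 0 4 0 0 0 0'; python3 -m inch '0 4 0 0 0 0; 0 4 0 0 0 0'
```

```text
time_s: 31.45
tool_pos: [525.6, -242.0, 116.2]
eef_rot: [-0.012, 0.732, 0.682, -0.004]
wrist_force: [-12.8, 1.4, 11.1]
grip_width: 0.5
time_s: 31.7
tool_pos: [525.5, -242.2, 115.8]
eef_rot: [-0.019, 0.733, 0.68, -0.007]
wrist_force: [-14.4, 2.8, 12.8]
grip_width: 0.4
```

```bash
python3 -m inch '0 -6 0 -0.02 0 0; 0 -25 0 -0.01 0 0; 0 -30 0 0 0 0; 0 -30 -20 0 0 0; 0 -40 -50 0 0 0; 0 -40 -50 0 0 0; 0 0 0 0 0 0'; python3 - <<'E'
from h import *
to([362,-228,220],-0.066)
c=vision.camera('side');crop(c,200,60,480,340,2.1,'pics/k1.png')
c=vision.camera('top');crop(c,140,100,480,330,2.3,'pics/k2.png')
v,u=np.mgrid[0:400,0:640]
for n in("top","side"):
    c=vision.camera(n);z=c["range_z"];P=np.stack([(u-c["cx"])/c["fx"]*z,(v-c["cy"])/c["fy"]*z,z],-1)
    W=(P-np.array(c["t"]))@np.array(c["R"]);X,Y,Z=W[...,0],W[...,1],W[...,2]
    for nm,m in dict(handle=(Y<-170)&(Y>-300)&(X>500)&(X<560)&(abs(Z-116)<10),front=(Y<-150)&(Y>-330)&(X>560)&(X<620)&(abs(Z-145)<5),case=(Y<340)&(Y>-30)&(X>390)&(X<620)&(abs(Z-54)<7)).items():
        p=W[m&(z>0)]
        if len(p)>5: print(n,nm,len(p),cv2.minAreaRect(p[:,:2].astype(np.float32)),np.median(p[:,2]))
E
```

```text
time_s: 32.58
tool_pos: [355.6, -231.5, 237.4]
eef_rot: [-0.004, 0.733, 0.68, 0.008]
wrist_force: [-0.1, 0.5, -0.7]
grip_width: 0.5
t 32.58 pos [ 355.614 -231.544  237.421] yaw -0.074 F [-0.105  0.488 -0.713] w 0.5 q [-0.371  0.047  0.901  2.089 -0.064  1.027  0.489]
turn [ 0.006 -0.018 -0.008] shift now-axes [ 3.696  6.007 17.524] shift target-axes [ 3.958  6.139 17.421]
top handle 150 ((548.6839599609375, -239.52536010742188), (93.62274932861328, 25.570629119873047), 86.59551239013672) 116.20906933447262
top front 681 ((596.4429321289062, -243.02072143554688), (171.1660919189453, 48.45112609863281), 89.3137435913086) 146.9196482132157
top case 6288 ((506.06732177734375, 160.81602478027344), (189.5178680419922, 318.85833740234375), 1.6023436784744263) 54.724528291165754
side handle 200 ((545.50244140625, -242.0212860107422), (93.57746124267578, 28.731203079223633), 89.97378540039062) 118.21990882742713
side front 649 ((596.734130859375, -243.3819580078125), (173.34974670410156, 50.555538177490234), 88.0526351928711) 147.79321361175957
side case 2115 ((503.93853759765625, 158.88442993164062), (189.93609619140625, 324.80523681640625), 1.945246934890747) 56.17128521768745
```

View pics/k1.png

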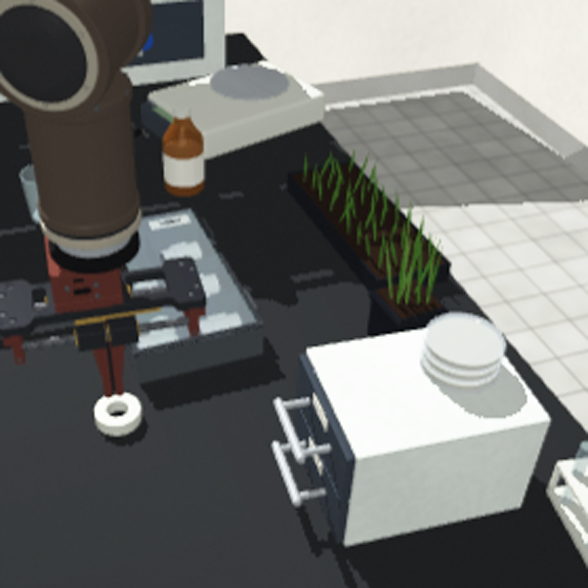

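View pics/k2.png

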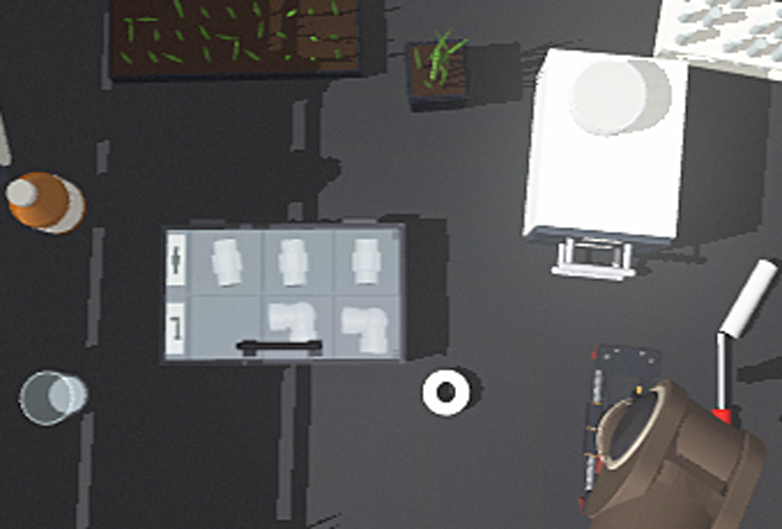

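```bash
python3 - <<'E'
from h import *
v,u=np.mgrid[0:400,0:640]
c=vision.camera("top");z=c["range_z"];P=np.stack([(u-c["cx"])/c["fx"]*z,(v-c["cy"])/c["fy"]*z,z],-1)
W=(P-np.array(c["t"]))@np.array(c["R"]);X,Y,Z=W[...,0],W[...,1],W[...,2]
m=(Y<300)&(Y>10)
for a,b in((415,428),(450,470),(520,540),(570,585)): print(a,np.median(Z[m&(X>a)&(X<b)]))
p=W[m&(Z>80)&(Z<120)&(X<450)&(X>420)];print("handle",np.median(p,0))
print(telemetry.get_state()["time_s"])
from station import order
print(order.close_job())
E
```

```text
415 54.658757064090096
450 54.481525720489635
520 55.15226827512954
570 54.69326588570291
handle [435.146 155.702  93.854]
32.825
the job is handed in; nothing more can be done
None
```

The job is done and handed in at 32.8 s, within the 72 s limit. I opened the lid and took the tee from the rear-row compartment at y = −110 mm. I laid it flat in the open top drawer. I then moved the coupling from the front row (y = +80 mm) into the compartment this left free, shut the lid and pushed the drawer home.

**Final checks:**
- **Lid:** flat at 54.5–55.2 mm from front edge to hinge, with the handle back at its starting height. The wrist force reached about 40 N as it closed.
- **Compartments:** the pictures show three couplings in the rear row and two elbows in the front row. The front compartment at y = +80 mm is empty.
- **Drawer:** it stopped against about 14 N and now lines up with the lower drawer. Its handle travelled about 136 mm by the top camera, which matches the opening I measured at the start (about 134 mm). The tee was seen lying in it during the push.
- **Other things on the bench:** the bottle, tape, seedling pot and beaker looked unmoved in the last pictures. The screwdriver was partly hidden by the arm in the top view. I compared these by eye only.

The coupling dropped about 1–2 mm when released, and the pictures show it sitting upright in its compartment. No check failed.

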